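# Change over the vials in a block incubator

## Task

Change over the block incubator: swing its clear hood up past its balance point so that it stays open by itself, move every finished vial out of the block and stand it upright in a ring of the long empty rack, and stand every fresh vial from the square carrier upright in a bore of the block, all fully down and none dropped. Then lower the hood until it is shut again without letting it slam, and leave the other things on the bench where they are.

Things in the scene. Friction and masses are not known exactly. Their poses are not given: they have to be found in the camera images.
- hood (a joint): hinge angle of the clear plastic hood (185 mm deep, 250 mm wide, 56 mm high, 0.35 kg, 4 mm walls) on the block incubator: 0 is shut on the deck, growing as its front edge rises, 1.55 (about upright) is the stop. Its balance point is near 1.2: short of that it falls shut, beyond it it falls back against the stop and stays. The hinge turns freely, without a catch
- hood_bar (a point): middle of the steel grab bar across the front of the hood: a round bar 12 mm thick, 120 mm long between its two end stems, running along this point's y axis; it stands 42 mm off the hood's front face (36 mm clear behind it). With the hood shut it is 32 mm above the deck, level and on the robot's side; with the hood open it lies on top, 42 mm above the raised front face. x, z turn with the hood; hood shut, x points from bar to hinge and z up
- hood_hinge (a point): point of the hood's hinge axis, midway along it, at the back edge of the incubator's deck; the axis runs along this point's y; fixed to the incubator (x points to its back, z up). With the hood shut the bar lies 227 mm before and 30 mm above it; it swings about this axis
- bore0 (a point): centre of the mouth of bore 0 of the aluminium block set in the incubator's deck, level with the deck 85 mm above the bench: a plain round bore 32 mm in diameter and 35 mm deep. Two rows (0 to 2 in front, 3 to 5 towards the hinge, 60 mm apart), 66 mm apart in a row; x and y are those of the incubator, a row runs along y. A vial in a bore stands 39 mm proud. The open hood stands 78 mm behind the rear row and reaches 180 mm above the deck
- bore1 (a point): centre of the mouth of bore 1 of the aluminium block set in the incubator's deck, level with the deck 85 mm above the bench: a plain round bore 32 mm in diameter and 35 mm deep. Two rows (0 to 2 in front, 3 to 5 towards the hinge, 60 mm apart), 66 mm apart in a row; x and y are those of the incubator, a row runs along y. A vial in a bore stands 39 mm proud. The open hood stands 78 mm behind the rear row and reaches 180 mm above the deck
- bore2 (a point): centre of the mouth of bore 2 of the aluminium block set in the incubator's deck, level with the deck 85 mm above the bench: a plain round bore 32 mm in diameter and 35 mm deep. Two rows (0 to 2 in front, 3 to 5 towards the hinge, 60 mm apart), 66 mm apart in a row; x and y are those of the incubator, a row runs along y. A vial in a bore stands 39 mm proud. The open hood stands 78 mm behind the rear row and reaches 180 mm above the deck
- bore3 (a point): centre of the mouth of bore 3 of the aluminium block set in the incubator's deck, level with the deck 85 mm above the bench: a plain round bore 32 mm in diameter and 35 mm deep. Two rows (0 to 2 in front, 3 to 5 towards the hinge, 60 mm apart), 66 mm apart in a row; x and y are those of the incubator, a row runs along y. A vial in a bore stands 39 mm proud. The open hood stands 78 mm behind the rear row and reaches 180 mm above the deck
- bore4 (a point): centre of the mouth of bore 4 of the aluminium block set in the incubator's deck, level with the deck 85 mm above the bench: a plain round bore 32 mm in diameter and 35 mm deep. Two rows (0 to 2 in front, 3 to 5 towards the hinge, 60 mm apart), 66 mm apart in a row; x and y are those of the incubator, a row runs along y. A vial in a bore stands 39 mm proud. The open hood stands 78 mm behind the rear row and reaches 180 mm above the deck
- bore5 (a point): centre of the mouth of bore 5 of the aluminium block set in the incubator's deck, level with the deck 85 mm above the bench: a plain round bore 32 mm in diameter and 35 mm deep. Two rows (0 to 2 in front, 3 to 5 towards the hinge, 60 mm apart), 66 mm apart in a row; x and y are those of the incubator, a row runs along y. A vial in a bore stands 39 mm proud. The open hood stands 78 mm behind the rear row and reaches 180 mm above the deck
- ring0 (a point): centre of ring 0 of the long steel vial rack (210 by 74 mm, 0.6 kg, standing loose on the bench beside the incubator, empty at the start): a round opening 34 mm in diameter in its 5 mm top sheet, at the sheet's upper face 36 mm above the bench; the rack's floor lies 31 mm below this point. Three in a row 66 mm apart, along this point's x. A vial in it stands 43 mm proud
- ring1 (a point): centre of ring 1 of the long steel vial rack (210 by 74 mm, 0.6 kg, standing loose on the bench beside the incubator, empty at the start): a round opening 34 mm in diameter in its 5 mm top sheet, at the sheet's upper face 36 mm above the bench; the rack's floor lies 31 mm below this point. Three in a row 66 mm apart, along this point's x. A vial in it stands 43 mm proud
- ring2 (a point): centre of ring 2 of the long steel vial rack (210 by 74 mm, 0.6 kg, standing loose on the bench beside the incubator, empty at the start): a round opening 34 mm in diameter in its 5 mm top sheet, at the sheet's upper face 36 mm above the bench; the rack's floor lies 31 mm below this point. Three in a row 66 mm apart, along this point's x. A vial in it stands 43 mm proud
- carrier: square steel vial carrier that holds the fresh vials: 144 (x) by 136 mm (y), 36 mm high, 0.6 kg, standing loose on the bench on the other side of the incubator from the long rack; four open rings 34 mm in diameter, 68 mm apart, at 34 mm either way of its middle in its x and y; origin at the centre of its underside, z up. It stays on the bench
- done0_mid (a point): glass sample vial filled with dark sediment, 28 mm in diameter, with a ribbed grey screw cap 31 mm in diameter and 18 mm tall; 74 mm tall in all, 60 g. The point lies on its axis half-way up, 37 mm above its bottom, z along the axis to the cap; the cap's middle is 28 mm above this point. A finished vial: at the start it stands in one of the block's bores, under the hood (None if there is no such vial today)
- done1_mid (a point): glass sample vial filled with dark sediment, 28 mm in diameter, with a ribbed grey screw cap 31 mm in diameter and 18 mm tall; 74 mm tall in all, 60 g. The point lies on its axis half-way up, 37 mm above its bottom, z along the axis to the cap; the cap's middle is 28 mm above this point. A finished vial: at the start it stands in one of the block's bores, under the hood (None if there is no such vial today)
- done2_mid (a point): glass sample vial filled with dark sediment, 28 mm in diameter, with a ribbed grey screw cap 31 mm in diameter and 18 mm tall; 74 mm tall in all, 60 g. The point lies on its axis half-way up, 37 mm above its bottom, z along the axis to the cap; the cap's middle is 28 mm above this point. A finished vial: at the start it stands in one of the block's bores, under the hood (None if there is no such vial today)
- done3_mid (a point): glass sample vial filled with dark sediment, 28 mm in diameter, with a ribbed grey screw cap 31 mm in diameter and 18 mm tall; 74 mm tall in all, 60 g. The point lies on its axis half-way up, 37 mm above its bottom, z along the axis to the cap; the cap's middle is 28 mm above this point. A finished vial: at the start it stands in one of the block's bores, under the hood (None if there is no such vial today)
- fresh0_mid (a point): glass sample vial filled with dark sediment, 28 mm in diameter, with a ribbed grey screw cap 31 mm in diameter and 18 mm tall; 74 mm tall in all, 60 g. The point lies on its axis half-way up, 37 mm above its bottom, z along the axis to the cap; the cap's middle is 28 mm above this point. A fresh vial: at the start it stands in one of the carrier's four rings, its bottom 5 mm above the bench and 43 mm of it proud of the carrier's top (None if there is no such vial today)
- fresh1_mid (a point): glass sample vial filled with dark sediment, 28 mm in diameter, with a ribbed grey screw cap 31 mm in diameter and 18 mm tall; 74 mm tall in all, 60 g. The point lies on its axis half-way up, 37 mm above its bottom, z along the axis to the cap; the cap's middle is 28 mm above this point. A fresh vial: at the start it stands in one of the carrier's four rings, its bottom 5 mm above the bench and 43 mm of it proud of the carrier's top (None if there is no such vial today)
- fresh2_mid (a point): glass sample vial filled with dark sediment, 28 mm in diameter, with a ribbed grey screw cap 31 mm in diameter and 18 mm tall; 74 mm tall in all, 60 g. The point lies on its axis half-way up, 37 mm above its bottom, z along the axis to the cap; the cap's middle is 28 mm above this point. A fresh vial: at the start it stands in one of the carrier's four rings, its bottom 5 mm above the bench and 43 mm of it proud of the carrier's top (None if there is no such vial today)
- fresh3_mid (a point): glass sample vial filled with dark sediment, 28 mm in diameter, with a ribbed grey screw cap 31 mm in diameter and 18 mm tall; 74 mm tall in all, 60 g. The point lies on its axis half-way up, 37 mm above its bottom, z along the axis to the cap; the cap's middle is 28 mm above this point. A fresh vial: at the start it stands in one of the carrier's four rings, its bottom 5 mm above the bench and 43 mm of it proud of the carrier's top (None if there is no such vial today)
- jar: squat sediment jar, 68 mm in diameter, 95 mm tall, white lid; a bystander at the far side; origin at the centre of its underside
- reagent: amber bottle with a black cap, 54 mm in diameter, 100 mm tall; a bystander at the far side; origin at the centre of its underside
- spatula: steel sampling spoon, 170 mm long, lying on the bench to the robot's left, outside the racks; a bystander; origin under its middle
Things that resemble listed ones, but are neither listed nor needed, are in the scene too. Leave any green or red look-alike of the part that bears fresh2_mid alone.

How it is judged:
By the outcome, as a careful person would: the job done as asked, in the order asked, and still so for the second after the job is handed in, with the robot touching nothing.
Of done0, done1, done2, done3 only 1 to 2 are there at a start; the rules pass over those that are not, and their reading is None.
Of fresh0, fresh1, fresh2, fresh3 only 3 to 4 are there at a start; the rules pass over those that are not, and their reading is None.
At some moment in a run one of rack, carrier may be knocked a few centimetres aside while the robot is not near it.
It also fails if it takes over 210 s, if anything falls off the work surface, if the arm or the gripper's body presses on something with over 40 N, if the wrist force passes 120 N, or if a joint passes its speed limit or range.

## Robot

A 7-joint arm with a two-finger parallel gripper is mounted at the origin on the work surface. World frame = base frame: x ahead of the robot, y to its left, z up, the work surface at z = 0. Lengths are in m, angles in rad, forces in N, time in s.
With the tool pointing down it reaches from about 0.425 to 0.825 m from the base axis. Payload 3.6 kg.
Tool frame: the origin (TCP) lies at the very end of the fingers, on their centre line; the grasp point (between the pads) lies 19 mm behind it; z points along the fingers, y is the direction in which the jaws open and shut (so a half turn about z gives the same grasp; the last joint's range is limited). The gripper opens to 85 mm and grips with 20 to 120 N. Pads are 22 mm wide; open, the fingers measure 114 mm over their backs; the gripper's body (76 mm by 85 mm) begins 54 mm behind the grasp point. The pads swing forward as they close: fully open they stand 13 mm farther back than shut.
Start: joints at [1.107, 0.615, -0.013, 1.423, 0.008, 1.103, -0.04], TCP at [0.276, -0.589, 0.231] pointing down, gripper open.
Joint ranges: [-3.12, 3.12], [-0.3, 2.06], [-1.34, 1.32], [0.26, 2.42], [-1.36, 4.5], [0.01, 1.98], [-2.84, 2.84]. Speed limits (rad/s): [2.79, 2.79, 3.14, 3.14, 3.14, 3.14, 3.14].

## Interface

Orientations are given as a unit quaternion [x, y, z, w].
In Python, from station import manip, cams gives the robot as it stands. The module is installed in compiled form; this text tells all that it offers.
- The arm moves only by the tool jog_arm, never from a script. Its argument "commands" is text: rows parted by semicolons, each of 6 numbers parted by spaces: the shift along the tool's x, y, z each as a share of 0.02 m, from -1 to 1, then the turn, a rotation vector about the tool's x, y, z each as a share of 0.08 rad, from -1 to 1. A call has 1 to 8 rows; each row shifts and turns the pose as measured when the row begins, along the tool's axes as they then stand; what a row does not reach is not made up. A row lasts 1/12 s, in which the tool goes at most 41.7 mm and 7.16 degrees, less where a joint would pass 70% of its speed; a pose out of reach is approached as far as the arm can. A call with a number of a shift or a turn outside -1 to 1 is refused whole. A call with a gripper value outside its range is refused whole. "gripper" is the gripper's target within -1 to 1 (fully open at 1, half-way at 0, shut at -1), set as the call begins (left out, the last holds). The fingers move at their own pace and stop on an object; "force" is the grip in N (left out, the last holds). Time passes only in rows, so rows that do not move let the fingers close. It gives the time, the measured TCP pose, the force and the opening at its end, in the units of the state.
- manip.get_state(): the state, without advancing time (a new reading comes with each control period).
- cams.read_camera(name): name is "scene" or "top"; returns a dict with "img" (420x560x3 uint8, red, green, blue), "camera_matrix" (3x3 intrinsics, pixels), "eye" and "rotation" of the camera in the world. Camera axes: x right, y up, looking along -z (the intrinsics and any distortion apply to the point x, -y, -z); pixel columns grow to the right and rows downward; lengths in m; the calibration is good to about 2 mm. A picture is of the moment at which its call begins. There is no depth.
- manip.hand_in(): hands the job in, once; it reports no verdict.
The state is a dict: "time_s": time; "joints": joint angles; "dq": joint speeds; "joint_efforts": joint torques, N m; "tcp_pos": TCP position; "eef_rot": TCP orientation; "force": force on the tool from outside, world axes, zero at the start; "torque": the same for the moment, N m; "grip_width": opening from 0.0 (shut) to 1.0 (fully open).
Only numpy, scipy, OpenCV 4.12 (cv2) and the standard library are available. Lean on these libraries where they do the work, as an engineer would, in place of code of your own. Each camera call takes 0.05 s, during which the arm holds its last target.

## Working session

There is one attempt and no reset: what is moved stays moved. The work goes in short steps, Python scripts to look and compute and a tool call to move; the robot and the scene stay as the last step left them, time stands still between calls to the robot, and variables do not carry over. Pictures are saved under pics/ and viewed, and the job is handed in when it is done.

Besides the shell and the picture viewer there is one more tool, called after "Call:" as name(argument=value, ...) on one line, values as JSON. jog_arm: Moves the arm, as the interface text tells. Its arguments: {"type":"object","properties":{"commands":{"type":"string"},"gripper":{"type":"number"},"force":{"type":"number"}},"required":["commands"]}

```bash
mkdir -p pics; ls; cat > h.py <<'E'
import numpy as np, cv2
from station import manip, cams
from scipy.spatial.transform import Rotation as R
def cam(n):
    c=cams.read_camera(n); return c
def save(c,name): cv2.imwrite('pics/'+name,cv2.cvtColor(c['img'],cv2.COLOR_RGB2BGR))
def ray(c,u,v):
    K=np.array(c['camera_matrix']); d=np.linalg.inv(K)@[u,v,1]; d=np.array([d[0],-d[1],-d[2]])
    Rm=np.array(c['rotation']); return np.array(c['eye']),Rm@d
def onz(c,u,v,z):
    e,d=ray(c,u,v); t=(z-e[2])/d[2]; return e+t*d
def proj(c,p):
    Rm=np.array(c['rotation']); q=Rm.T@(np.array(p)-np.array(c['eye'])); K=np.array(c['camera_matrix'])
    w=K@[q[0],-q[1],-q[2]]; return w[:2]/w[2]
E
python3 - <<'E'
from h import *
for n in('scene','top'):
    c=cam(n); save(c,n+'0.png'); print(n,{k:(np.array(v).round(4).tolist()) for k,v in c.items() if k!='img'}, c.keys())
print(manip.get_state())
E
```

```text
pics
scene {'camera_matrix': [[486.4022, 0.0, 272.7469], [0.0, 486.4022, 211.3122], [0.0, 0.0, 1.0]], 'eye': [1.3035, 0.0795, 1.0266], 'rotation': [0.2314, 0.2346, 0.6773, 0.6577]} dict_keys(['img', 'camera_matrix', 'eye', 'rotation'])
top {'camera_matrix': [[479.0782, 0.0, 282.5852], [0.0, 479.0782, 214.8818], [0.0, 0.0, 1.0]], 'eye': [0.4237, 0.0818, 1.2938], 'rotation': [0.0286, -0.0472, -0.7042, 0.7078]} dict_keys(['img', 'camera_matrix', 'eye', 'rotation'])
{'time_s': 0.1, 'joints': array([ 1.10650381,  0.61581395, -0.01263822,  1.42474994,  0.00811758,
        1.10337337, -0.04043457]), 'dq': array([-0.00014306, -0.00309568, -0.00120338, -0.0033215 , -0.00077348,
       -0.00062815, -0.00033611]), 'joint_efforts': array([ 1.54891928e-03, -4.70382392e+01,  2.60439198e-01, -1.71570593e+01,
        1.01376080e-02,  5.83557572e-03,  2.75331399e-05]), 'tcp_pos': array([ 0.2752894 , -0.58807173,  0.23025572]), 'eef_rot': array([ 9.76130930e-01,  2.17179861e-01, -2.64319209e-04, -1.11626013e-03]), 'force': array([-0.47957004,  0.26985762,  0.01952498]), 'torque': array([-0.00441736, -0.00702973, -0.03274147]), 'grip_width': 0.9980844543726037}
```

```bash
sed -i "s/Rm=np.array(c\['rotation'\])/Rm=R.from_quat(c['rotation']).as_matrix()/" h.py
python3 - <<'E'
from h import *
for n in('scene','top'):
    im=cv2.imread(f'pics/{n}0.png'); cv2.imwrite(f'pics/{n}0b.png',cv2.resize(im,(800,600),interpolation=cv2.INTER_CUBIC))
E
```

```text
(no output)
```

View pics/scene0b.png

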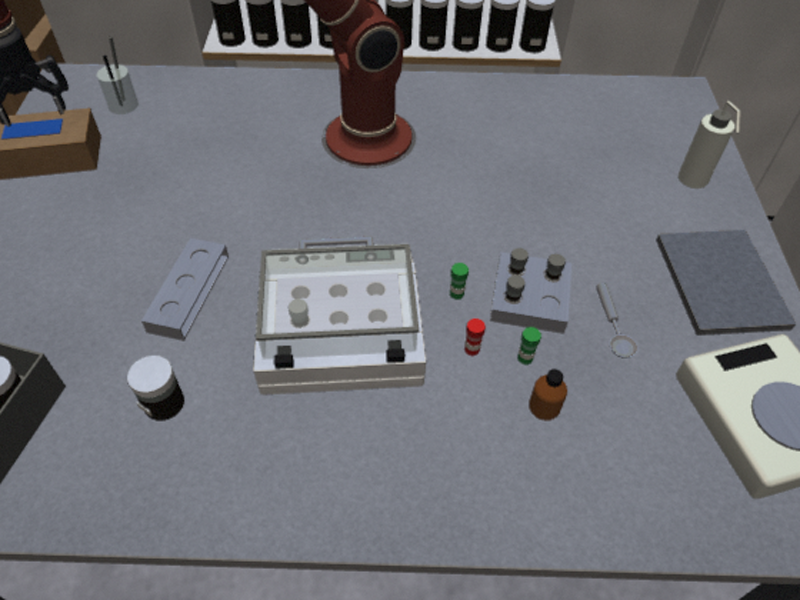

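View pics/top0b.png

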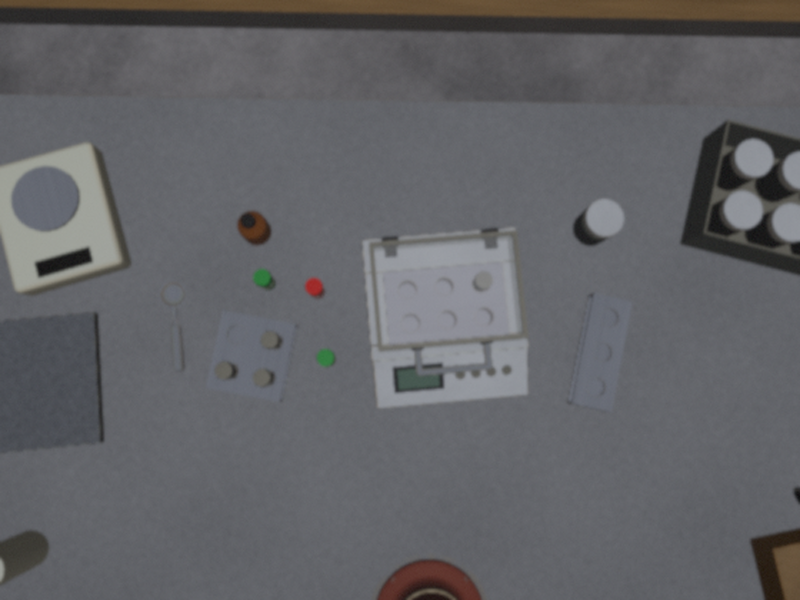

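```bash
python3 - <<'E'
from h import *
im=cv2.imread('pics/top0.png')
def crop(im,x,y,w,h,s,n): cv2.imwrite(n,cv2.resize(im[y:y+h,x:x+w],None,fx=s,fy=s,interpolation=cv2.INTER_CUBIC))
crop(im,245,150,135,140,4.2,'pics/c_inc.png')
a=cv2.resize(im[210:290,140:240],None,fx=4,fy=4,interpolation=cv2.INTER_CUBIC)
b=cv2.resize(im[200:292,390:450],None,fx=4,fy=4,interpolation=cv2.INTER_CUBIC)
o=np.zeros((380,660,3),np.uint8); o[:320,:400]=a; o[:368,410:650]=b; cv2.imwrite('pics/c_rk.png',o)
E
```

```text
(no output)
```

View pics/c_inc.png

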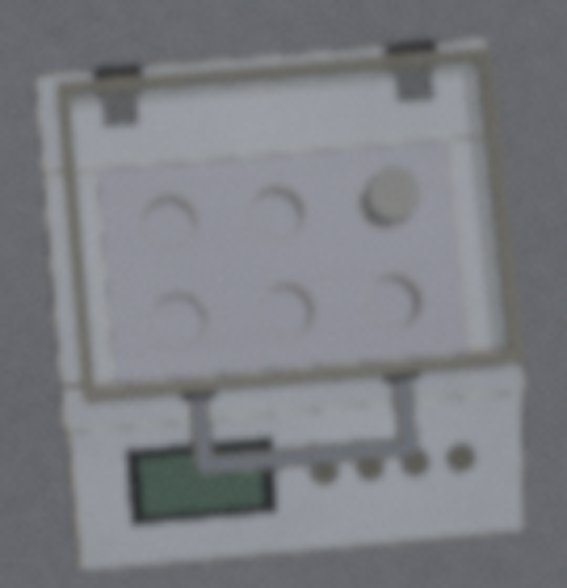

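View pics/c_rk.png

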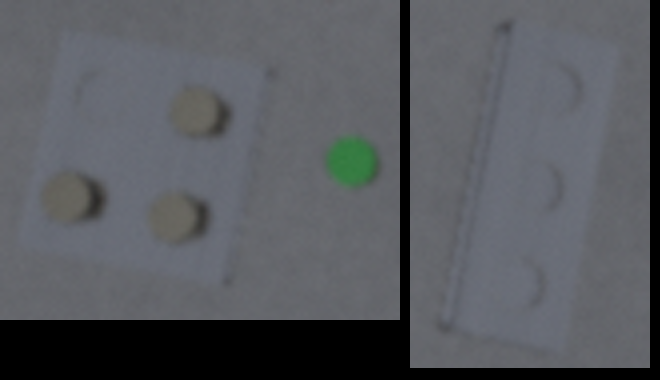

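```bash
cat >> h.py <<'E'
import pickle
def load(n):
    return pickle.load(open('pics/'+n+'.pkl','rb'))
def fit2(model,meas):
    m=np.array(model)[:,:2];q=np.array(meas)[:,:2];mc=m.mean(0);qc=q.mean(0)
    A=(m-mc);B=(q-qc); th=np.arctan2((A[:,0]*B[:,1]-A[:,1]*B[:,0]).sum(),(A*B).sum())
    c,s=np.cos(th),np.sin(th);Rm=np.array([[c,-s],[s,c]]);t=qc-Rm@mc
    return th,t,(m@Rm.T+t-q)
E
python3 - <<'E'
from h import *
c=cam('top'); f=4.2
P={'b5':(170,220),'b4':(276,212),'b2':(178,317),'b1':(287,310),'b0':(394,302)}
pts={k:onz(c,245+(u-.5)/f,150+(v-.5)/f,.085) for k,(u,v) in P.items()}
for k,v in pts.items(): print(k,v.round(4))
mod={'b0':(-.03,-.066),'b1':(-.03,0),'b2':(-.03,.066),'b4':(.03,0),'b5':(.03,.066),'b3':(.03,-.066)}
ks=list(pts); th,t,r=fit2([mod[k] for k in ks],[pts[k] for k in ks]); print(th,t,(r*1000).round(1))
Rm=np.array([[np.cos(th),-np.sin(th)],[np.sin(th),np.cos(th)]])
for k in mod: print(k,(Rm@mod[k]+t).round(4))
for u,v,n,z in [(390,195,'cap',.124),(205,460,'barL',.117),(408,450,'barR',.117),(82,568,'frL',.085),(522,530,'frR',.085),(40,75,'bkL',.085),(487,40,'bkR',.085),(118,75,'hingeL',.085),(410,50,'hingeR',.085),(88,395,'hoodFL',.141),(520,355,'hoodFR',.141),(62,90,'hoodBL',.141),(485,57,'hoodBR',.141)]:
    print(n,onz(c,245+(u-.5)/f,150+(v-.5)/f,z).round(4))
s=cam('scene'); im=s['img'].copy()
for k in mod:
    p=Rm@mod[k]+t
    for cc,i in((s,im),):
        for a in np.linspace(0,6.28,60):
            uv=proj(cc,[p[0]+.016*np.cos(a),p[1]+.016*np.sin(a),.085]); cv2.circle(i,tuple(int(round(x)) for x in uv),0,(255,0,0),-1)
cv2.imwrite('pics/ov1.png',cv2.resize(im[150:280,160:310],None,fx=4,fy=4,interpolation=cv2.INTER_CUBIC)[:,:,::-1])
E
```

```text
b5 [0.5864 0.0432 0.085 ]
b4 [ 0.5918 -0.0212  0.085 ]
b2 [0.5274 0.0382 0.085 ]
b1 [ 0.5321 -0.0277  0.085 ]
b0 [ 0.5373 -0.0926  0.085 ]
0.08184299413131618 [ 0.56205489 -0.02467162] [[ 0.2  0.3]
 [ 0.2 -1. ]
 [-0.7  0.4]
 [ 0.1  0.6]
 [ 0.2 -0.3]]
b0 [ 0.5376 -0.0929]
b1 [ 0.5322 -0.0271]
b2 [0.5268 0.0387]
b4 [ 0.592  -0.0222]
b5 [0.5866 0.0436]
b3 [ 0.5974 -0.088 ]
cap [ 0.5969 -0.0852  0.124 ]
barL [0.4411 0.0234 0.117 ]
barR [ 0.4474 -0.0954  0.117 ]
frL [0.3774 0.0949 0.085 ]
frR [ 0.4006 -0.1683  0.085 ]
bkL [0.675  0.1228 0.085 ]
bkR [ 0.6994 -0.1514  0.085 ]
hingeL [0.6755 0.0753 0.085 ]
hingeR [ 0.6927 -0.1038  0.085 ]
hoodFL [0.4775 0.0916 0.141 ]
hoodFR [ 0.5018 -0.1572  0.141 ]
hoodBL [0.6546 0.1081 0.141 ]
hoodBR [ 0.6765 -0.1393  0.141 ]
```

View pics/ov1.png

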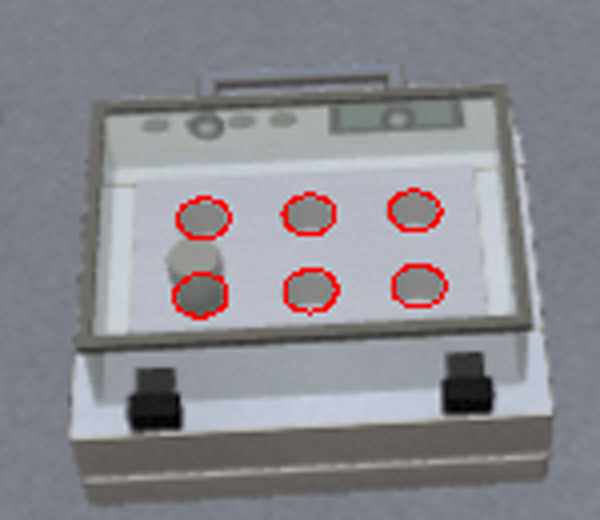

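```bash
python3 - <<'E'
from h import *
c=cam('top'); s=cam('scene'); im=s['img'].copy(); it=c['img'].copy()
f=4.
def T(u,v,ox,oy,z): return onz(c,ox+(u-.5)/f,oy+(v-.5)/f,z)
rr=[T(556-410,90,390,200,.036),T(537-410,188,390,200,.036),T(517-410,287,390,200,.036)]
print('rings',np.round(rr,4))
th,t,r=fit2([(.066,0),(0,0),(-.066,0)],rr); print(th,t,r.round(4))
u=np.array([np.cos(th),np.sin(th)]); rings=[t+u*k*.066 for k in(1,0,-1)]; print(np.round(rings,4))
co=[T(*q,390,200,.036) for q in ((507-410,20),(618-410,45),(565-410,350),(450-410,325))]; print('rack corners',np.round(co,4),np.mean(co,0))
cap=[T(198,111,140,210,.079),T(70,197,140,210,.079),T(176,217,140,210,.079)]; print('caps',np.round(cap,4))
mod=[(.034,-.034),(-.034,.034),(-.034,-.034)]
th,t,r=fit2(mod,cap); print('carrier',th,t,(r*1000).round(1))
def circ(p,rad,z,col):
    for a in np.linspace(0,6.28,60):
        q=[p[0]+rad*np.cos(a),p[1]+rad*np.sin(a),z]
        for cc,i in((s,im),(c,it)):
            cv2.circle(i,tuple(int(round(x)) for x in proj(cc,q)),0,col,-1)
for p in rings: circ(p,.017,.036,(255,0,0))
for p in cap: circ(p,.0155,.079,(255,255,0))
Z=lambda a,x,y,w,h:cv2.resize(a[y:y+h,x:x+w],(400,300),interpolation=cv2.INTER_CUBIC)
o=np.vstack([np.hstack([Z(im,90,160,92,69),Z(im,330,160,92,69)]),np.hstack([Z(it,380,200,108,81),Z(it,140,210,108,81)])])
cv2.imwrite('pics/ov2.png',o[:,:,::-1])
E
```

```text
rings [[ 0.5418 -0.3336  0.036 ]
 [ 0.4767 -0.319   0.036 ]
 [ 0.4117 -0.304   0.036 ]]
-0.22346641399908534 [ 0.47670013 -0.31887205] [[-0.0007  0.0001]
 [ 0.      0.0002]
 [ 0.0007 -0.0002]]
[[ 0.5411 -0.3335]
 [ 0.4767 -0.3189]
 [ 0.4123 -0.3042]]
rack corners [[ 0.5885 -0.302   0.036 ]
 [ 0.5722 -0.3761  0.036 ]
 [ 0.3708 -0.3346  0.036 ]
 [ 0.3868 -0.2591  0.036 ]] [ 0.47954503 -0.31795751  0.036     ]
caps [[0.4954 0.2852 0.079 ]
 [0.441  0.3638 0.079 ]
 [0.4288 0.2974 0.079 ]]
carrier -0.18044184809365207 [0.4682423  0.32459217] [[ 0.2 -0.2]
 [-0.1  0.3]
 [-0.1 -0.1]]
```

View pics/ov2.png

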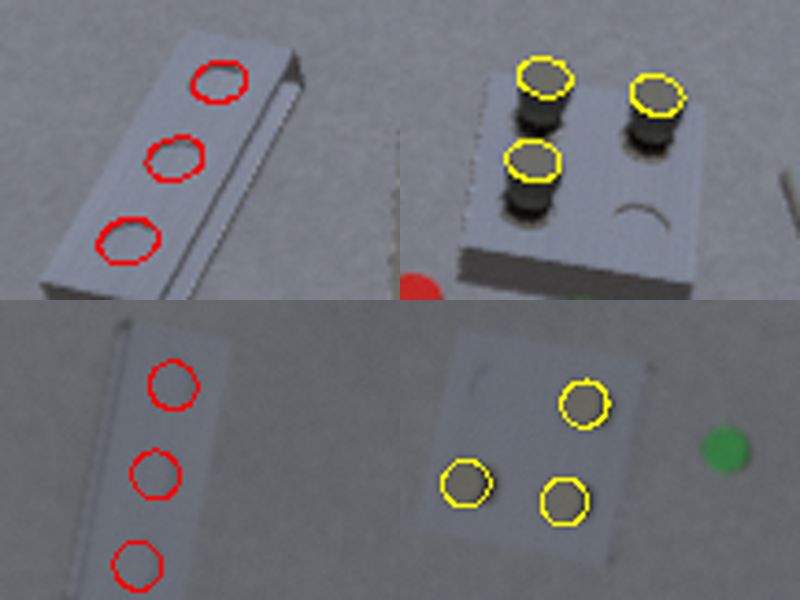

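```bash
cat > go.py <<'E'
import sys
from h import *
# go.py x y z yawy [pitch]: yawy = direction angle of tool y; tool z down unless pitch
x,y,z,a=map(float,sys.argv[1:5])
s=manip.get_state(); p=s['tcp_pos']; Rc=R.from_quat(s['eef_rot'])
ty=np.array([np.cos(a),np.sin(a),0]); tz=np.array([0,0,-1.]); tx=np.cross(ty,tz)
Rt=R.from_matrix(np.c_[tx,ty,tz])
if len(sys.argv)>5: # tilt about tool x
    Rt=Rt*R.from_rotvec([float(sys.argv[5]),0,0])
d=np.array([x,y,z])-p
rv=(Rc.inv()*Rt).as_rotvec()
M=Rc.as_matrix()
print('t',round(s['time_s'],2),'pos',p.round(4),'yaw_y',round(np.arctan2(M[1,1],M[0,1]),3),'grip',round(s['grip_width'],3),'F',s['force'].round(1),'q7',s['joints'][6].round(2),'q',s['joints'].round(2))
print('now-frame shift units',(M.T@d/.02).round(2),' turn units',(rv/.08).round(2))
print('after-turn shift units',(Rt.as_matrix().T@d/.02).round(2))
E
python3 go.py .444 -.036 .22 .082
```

```text
t 0.3 pos [ 0.2755 -0.5885  0.2309] yaw_y -1.133 grip 1.0 F [ 0.7 -0.6 -0.5] q7 -0.04 q [ 1.11  0.62 -0.01  1.42  0.01  1.1  -0.04]
now-frame shift units [ 19.34 -21.44   0.56]  turn units [-1.000e-02 -1.000e-02 -1.519e+01]
after-turn shift units [26.84 10.66  0.55]
```

Call:
jog_arm(commands="0.7 -0.65 0 0 0 -0.8;0.75 -0.6 0 0 0 -0.8;0.8 -0.55 0 0 0 -0.8;0.8 -0.5 0 0 0 -0.8;0.85 -0.45 0 0 0 -0.8;0.85 -0.4 0 0 0 -0.8;0.9 -0.35 0 0 0 -0.8;0.9 -0.3 0 0 0 -0.8", gripper=-0.25, force=30)

```text
time_s: 0.97
tcp_pos: [0.3292, -0.4456, 0.229]
eef_rot: [0.886, 0.463, -0.003, 0.0]
force: [0.2, 0.5, 1.4]
grip_width: 0.375
```

```bash
python3 go.py .444 -.036 .22 .082
```

```text
t 0.97 pos [ 0.3292 -0.4456  0.229 ] yaw_y -0.608 grip 0.375 F [0.2 0.5 1.4] q7 0.19 q [ 1.    0.47 -0.16  1.71  0.1   0.97  0.19]
now-frame shift units [20.09 -6.98  0.36]  turn units [-0.05  0.05 -8.62]
after-turn shift units [19.94  7.4   0.45]
```

Call:
jog_arm(commands="1 -0.3 0 0 0 -0.5;1 -0.25 0 0 0 -0.5;1 -0.2 0 0 0 -0.5;1 -0.15 0 0 0 -0.5;1 -0.1 0 0 0 -0.5;1 -0.05 0 0 0 -0.5;1 0 0 0 0 -0.5;1 0.05 0 0 0 -0.5")

```text
time_s: 1.63
tcp_pos: [0.3843, -0.2854, 0.2291]
eef_rot: [0.796, 0.605, -0.003, 0.001]
force: [0.5, -0.4, -0.4]
grip_width: 0.38
```

```bash
python3 go.py .444 -.036 .22 .082
```

```text
t 1.63 pos [ 0.3843 -0.2854  0.2291] yaw_y -0.272 grip 0.38 F [ 0.5 -0.4 -0.4] q7 0.17 q [ 0.8   0.37 -0.29  1.9   0.14  0.89  0.17]
now-frame shift units [12.82 -0.47  0.38]  turn units [-0.04  0.07 -4.43]
after-turn shift units [12.18  4.    0.46]
```

Call:
jog_arm(commands="1 0 0 0 0 -0.5;1 0.05 0 0 0 -0.5;1 0.1 0 0 0 -0.5;1 0.1 0 0 0 -0.5;1 0.15 0 0 0 -0.5;1 0.2 0 0 0 -0.5;1 0.25 0 0 0 -0.5;1 0.25 0 0 0 -0.5")

```text
time_s: 2.3
tcp_pos: [0.4282, -0.1218, 0.2295]
eef_rot: [0.685, 0.729, -0.003, 0.003]
force: [0.2, 0.1, -0.6]
grip_width: 0.372
```

```bash
python3 go.py .444 -.036 .22 .082
```

```text
t 2.3 pos [ 0.4282 -0.1218  0.2295] yaw_y 0.062 grip 0.372 F [ 0.2  0.1 -0.6] q7 0.08 q [ 0.54  0.33 -0.42  1.98  0.18  0.87  0.08]
now-frame shift units [4.24 1.06 0.44]  turn units [-0.    0.1  -0.24]
after-turn shift units [4.21 1.14 0.48]
```

Call:
jog_arm(commands="1 0.3 0.3 0 0 -0.2;1 0.3 0.3 0 0.1 0;1 0.2 0.5 0 0 0;1 0.2 0.5 0 0 0;0.3 0.1 0.5 0 0 0;0 0 0 0 0 0")

```text
time_s: 2.8
tcp_pos: [0.4468, -0.0257, 0.1879]
eef_rot: [0.676, 0.737, 0.003, 0.002]
force: [0.4, -0.2, 0.1]
grip_width: 0.377
```

```bash
python3 go.py .444 -.036 .098 .082; python3 - <<'E'
from h import *
c=cam('top');s=cam('scene')
a=np.hstack([cv2.resize(c['img'][180:300,240:400],(480,360)),cv2.resize(s['img'][120:220,170:300],(312,240)).__class__(0) if 0 else cv2.resize(s['img'][110:215,175:315],(320,360))[:, :320]])
cv2.imwrite('pics/g1.png',a[:,:,::-1])
E
```

```text
t 2.8 pos [ 0.4468 -0.0257  0.1879] yaw_y 0.087 grip 0.377 F [ 0.4 -0.2  0.1] q7 -0.16 q [ 0.33  0.39 -0.43  2.04  0.23  0.75 -0.16]
now-frame shift units [-0.5  -0.22  4.49]  turn units [ 0.1  -0.01  0.07]
after-turn shift units [-0.5  -0.18  4.5 ]
```

View pics/g1.png

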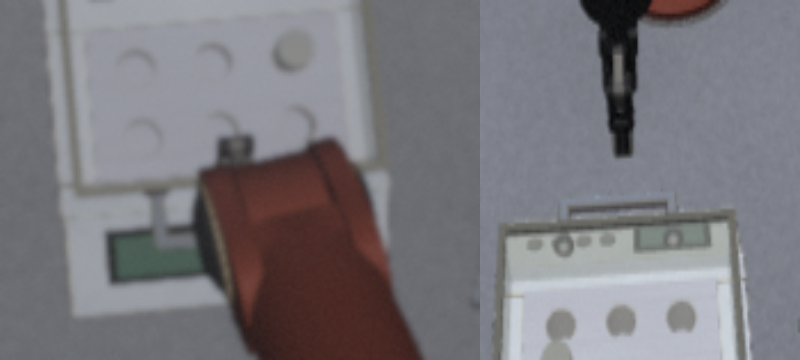

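Above the bar (scene crop: bar at ~(615,205), fingertips above it at (622,155)). Descend.

Call:
jog_arm(commands="-0.2 -0.1 0.8 0 0 0;-0.2 -0.1 0.8 0 0 0;-0.1 0 0.8 0 0 0;0 0 0.8 0 0 0;0 0 0.6 0 0 0;0 0 0.3 0 0 0")

```text
time_s: 3.4
tcp_pos: [0.4508, -0.0467, 0.1103]
eef_rot: [0.681, 0.732, 0.006, 0.011]
force: [0.3, 0.9, -0.4]
grip_width: 0.375
```

```bash
python3 go.py .444 -.036 .098 .082
```

```text
t 3.4 pos [ 0.4508 -0.0467  0.1103] yaw_y 0.071 grip 0.375 F [ 0.3  0.9 -0.4] q7 -0.23 q [ 0.29  0.51 -0.34  2.12  0.35  0.53 -0.23]
now-frame shift units [ 0.57 -0.32  0.6 ]  turn units [ 0.31  0.11 -0.13]
after-turn shift units [ 0.56 -0.3   0.62]
```

Call:
jog_arm(commands="0.3 -0.2 0.3 0.2 0.1 -0.1;0.2 -0.1 0.3 0.1 0 0;0 -0.1 0.1 0 0 0;0 0 0 0 0 0")

```text
time_s: 3.73
tcp_pos: [0.4451, -0.0395, 0.0979]
eef_rot: [0.68, 0.733, 0.001, 0.003]
force: [-1.8, -0.3, 1.3]
grip_width: 0.374
```

```bash
python3 go.py .444 -.036 .098 .082
```

```text
t 3.73 pos [ 0.4451 -0.0395  0.0979] yaw_y 0.074 grip 0.374 F [-1.8 -0.3  1.3] q7 -0.25 q [ 0.27  0.54 -0.33  2.14  0.35  0.51 -0.25]
now-frame shift units [ 0.18 -0.04 -0.01]  turn units [ 0.07  0.03 -0.1 ]
after-turn shift units [ 0.18 -0.04 -0.01]
```

Call:
jog_arm(commands="0 0 0 0 0 0;0 0 0 0 0 0;0 0 0 0 0 0;0 0 0 0 0 0;0 0 0 0 0 0", gripper=-1, force=30)

```text
time_s: 4.15
tcp_pos: [0.4447, -0.0393, 0.0987]
eef_rot: [0.679, 0.734, 0.001, 0.003]
force: [-0.5, 0.3, 0.1]
grip_width: 0.127
```

```bash
python3 go.py .444 -.036 .098 .082
```

```text
t 4.15 pos [ 0.4447 -0.0393  0.0987] yaw_y 0.077 grip 0.127 F [-0.5  0.3  0.1] q7 -0.25 q [ 0.27  0.53 -0.33  2.14  0.35  0.52 -0.25]
now-frame shift units [ 0.17 -0.02  0.03]  turn units [ 0.07  0.05 -0.06]
after-turn shift units [ 0.17 -0.02  0.03]
```

```bash
cat > arc.py <<'E'
import sys
from h import *
# current theta estimate, print next waypoints rel shifts (tool y, z units, vertical tool)
s=manip.get_state(); p=s['tcp_pos']; a=.080
d=np.array([np.cos(a),np.sin(a)]); start=np.array([.4445,-.0385]); hz=.117-.030
H=start+.227*d
bar=p+R.from_quat(s['eef_rot']).apply([0,0,-.019])
rel=np.array([(bar[:2]-H)@d, bar[2]-hz]); th=np.pi-np.arctan2(rel[1],rel[0]) - np.arctan2(.03,.227)
lat=(bar[:2]-H)@np.array([-d[1],d[0]])
print('t',round(s['time_s'],2),'theta',round(th,3),'rad',np.hypot(*rel).round(4),'lat',lat.round(4),'F',s['force'].round(1),'T',s['torque'].round(2),'grip',round(s['grip_width'],3))
M=R.from_quat(s['eef_rot']).as_matrix()
tx=np.cross([d[0],d[1],0],[0,0,-1]); Rt=np.c_[tx,[d[0],d[1],0],[0,0,-1]]
print('turn units',(R.from_matrix(M.T@Rt).as_rotvec()/.08).round(2),'q',s['joints'].round(2))
dt=float(sys.argv[1]); cur=p.copy()
for k in range(1,9):
    t=th+dt*k; q=np.array([-.227*np.cos(t)+.03*np.sin(t),.227*np.sin(t)+.03*np.cos(t)])
    w=np.r_[H+q[0]*d,hz+q[1]-.019]; sh=Rt.T@(w-cur)/.02; cur=w; print(round(t,2),sh.round(2))
E
python3 arc.py .07
```

```text
t 4.15 theta 0.003 rad 0.229 lat -0.0007 F [-0.5  0.3  0.1] T [-0.11  0.03  0.13] grip 0.127
turn units [ 0.07  0.05 -0.04] q [ 0.27  0.53 -0.33  2.14  0.35  0.52 -0.25]
0.07 [ 0.04  0.13 -0.79]
0.14 [-0.    0.19 -0.78]
0.21 [-0.    0.24 -0.76]
0.28 [ 0.    0.3  -0.74]
0.35 [ 0.    0.35 -0.72]
0.42 [ 0.   0.4 -0.7]
0.49 [-0.    0.45 -0.67]
0.56 [ 0.    0.49 -0.63]
```

Call:
jog_arm(commands="0 0.1 -0.8 0 0 0;0 0.2 -0.8 0 0 0;0 0.25 -0.75 0 0 0;0 0.3 -0.75 0 0 0")

```text
time_s: 4.48
tcp_pos: [0.4607, -0.0377, 0.1594]
eef_rot: [0.679, 0.734, -0.0, 0.001]
force: [2.9, -1.8, -3.5]
grip_width: 0.127
```

```bash
python3 arc.py .08
```

```text
t 4.48 theta 0.278 rad 0.2297 lat -0.0005 F [ 2.9 -1.8 -3.5] T [-0.11 -0.32  0.19] grip 0.127
turn units [ 0.    0.02 -0.01] q [ 0.32  0.46 -0.41  2.03  0.27  0.71 -0.18]
0.36 [ 0.03  0.43 -0.81]
0.44 [ 0.    0.46 -0.79]
0.52 [-0.    0.52 -0.75]
0.6 [ 0.    0.58 -0.71]
0.68 [-0.    0.64 -0.66]
0.76 [ 0.    0.69 -0.6 ]
0.84 [-0.    0.73 -0.55]
0.92 [-0.    0.78 -0.49]
```

Working well.

Call:
jog_arm(commands="0 0.4 -0.8 0 0 0;0 0.45 -0.8 0 0 0;0 0.5 -0.75 0 0 0;0 0.6 -0.7 0 0 0;0 0.65 -0.65 0 0 0;0 0.7 -0.6 0 0 0")

```text
time_s: 4.98
tcp_pos: [0.522, -0.0319, 0.2464]
eef_rot: [0.678, 0.735, -0.005, -0.005]
force: [-2.6, -0.0, -0.3]
grip_width: 0.125
```

```bash
python3 arc.py .07
```

```text
t 4.98 theta 0.744 rad 0.2324 lat 0.0004 F [-2.6 -0.  -0.3] T [0.   0.64 0.08] grip 0.125
turn units [-0.19 -0.    0.01] q [ 0.32  0.44 -0.44  1.75  0.21  1.02 -0.12]
0.81 [-0.02  0.76 -0.36]
0.88 [ 0.    0.67 -0.45]
0.95 [ 0.   0.7 -0.4]
1.02 [-0.    0.72 -0.35]
1.09 [ 0.    0.74 -0.3 ]
1.16 [-0.    0.76 -0.24]
1.23 [ 0.    0.78 -0.19]
1.3 [-0.    0.79 -0.14]
```

Call:
jog_arm(commands="0 0.7 -0.4 -0.1 0 0;0 0.7 -0.45 -0.1 0 0;0 0.7 -0.4 0 0 0;0 0.7 -0.35 0 0 0;0 0.75 -0.3 0 0 0;0 0.75 -0.25 0 0 0")

```text
time_s: 5.48
tcp_pos: [0.5985, -0.0247, 0.2908]
eef_rot: [0.677, 0.735, -0.012, -0.01]
force: [-1.9, -0.2, 5.9]
grip_width: 0.124
```

```bash
python3 arc.py .05
```

```text
t 5.48 theta 1.127 rad 0.2341 lat 0.0015 F [-1.9 -0.2  5.9] T [-0.09  0.83  0.11] grip 0.124
turn units [-0.39  0.01  0.02] q [ 0.26  0.53 -0.43  1.45  0.22  1.24 -0.12]
1.18 [-0.07  0.66  0.08]
1.23 [-0.    0.56 -0.13]
1.28 [ 0.    0.56 -0.11]
1.33 [-0.    0.57 -0.08]
1.38 [ 0.    0.57 -0.05]
1.43 [ 0.    0.57 -0.02]
1.48 [-0.    0.57  0.01]
1.53 [0.   0.57 0.04]
```

Call:
jog_arm(commands="0 0.6 -0.05 -0.2 0 0;0 0.6 -0.15 -0.2 0 0;0 0.6 -0.1 -0.1 0 0;0 0.6 -0.1 -0.1 0 0;0 0.55 -0.05 0 0 0;0 0.55 0 0 0 0;0 0.4 0 0 0 0")

```text
time_s: 6.07
tcp_pos: [0.6767, -0.0173, 0.303]
eef_rot: [0.677, 0.736, 0.004, 0.004]
force: [-0.1, -0.7, 0.7]
grip_width: 0.124
```

```bash
python3 arc.py .05
```

```text
t 6.07 theta 1.465 rad 0.2351 lat 0.0026 F [-0.1 -0.7  0.7] T [-0.06  0.45  0.13] grip 0.124
turn units [0.14 0.01 0.04] q [ 0.2   0.63 -0.41  1.22  0.25  1.32 -0.11]
1.51 [-0.13  0.55  0.33]
1.56 [0.   0.57 0.06]
1.61 [-0.    0.57  0.09]
1.66 [-0.    0.56  0.11]
1.71 [0.   0.55 0.14]
1.76 [-0.    0.55  0.17]
1.81 [0.   0.54 0.2 ]
1.86 [0.   0.53 0.22]
```

Call:
jog_arm(commands="0 0.5 0.1 0 0 0;0 0.4 0.1 0 0 0;0 0 0 0 0 0")

```text
time_s: 6.32
tcp_pos: [0.6959, -0.0155, 0.3017]
eef_rot: [0.677, 0.736, 0.004, 0.004]
force: [-3.1, -1.1, 2.4]
grip_width: 0.125
```

Call:
jog_arm(commands="0 0 0 0 0 0;0 0 0 0 0 0;0 0 0 0 0 0;0 0 -0.5 0 0 0;0 0 -1 0 0 0;0 0 -1 0 0 0;0 0 -1 0 0 0;0 0 -0.5 0 0 0", gripper=-0.1)

```text
time_s: 6.98
tcp_pos: [0.6936, -0.0155, 0.3813]
eef_rot: [0.677, 0.736, 0.002, 0.001]
force: [0.1, -0.4, 0.1]
grip_width: 0.446
```

```bash
python3 arc.py .05|head -2; python3 - <<'E'
from h import *
c=cam('top');s=cam('scene')
save(s,'s2.png'); save(c,'t2.png')
E
```

```text
t 6.98 theta 1.513 rad 0.3142 lat 0.003 F [ 0.1 -0.4  0.1] T [0.05 0.01 0.  ] grip 0.446
turn units [ 0.04 -0.02  0.03] q [ 0.17  0.65 -0.41  0.98  0.24  1.55 -0.08]
```

View pics/s2.png

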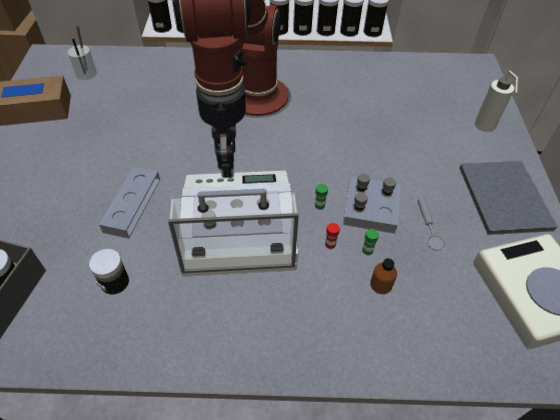

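View pics/t2.png

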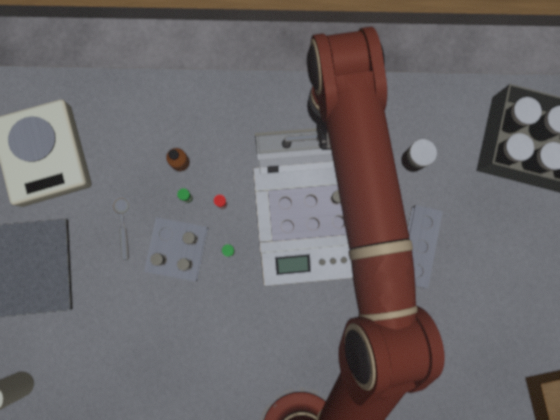

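```bash
python3 go.py .597 -.0866 .30 .08; python3 - <<'E'
from h import *
s=cam('scene')
cv2.imwrite('pics/s2c.png',cv2.resize(s['img'][165:280,160:310],None,fx=5,fy=5,interpolation=cv2.INTER_CUBIC)[:,:,::-1])
E
```

```text
t 7.08 pos [ 0.6939 -0.0154  0.3813] yaw_y 0.082 grip 0.453 F [-0.2  0.1  0. ] q7 -0.08 q [ 0.17  0.64 -0.41  0.98  0.24  1.55 -0.08]
now-frame shift units [-3.15 -5.14  4.03]  turn units [ 0.07 -0.01  0.03]
after-turn shift units [-3.16 -5.12  4.06]
```

View pics/s2c.png

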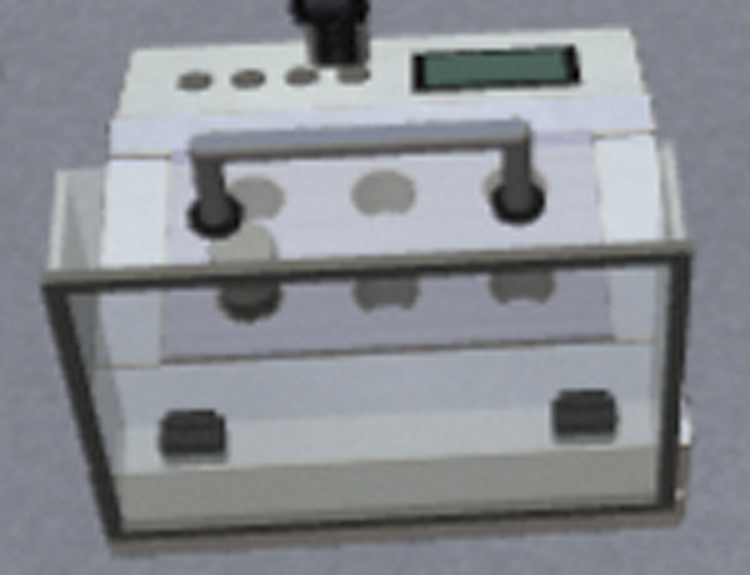

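Call:
jog_arm(commands="-0.5 -0.9 0 0 0 0;-0.5 -0.9 0 0 0 0;-0.5 -0.9 0.4 0 0 0;-0.5 -0.9 0.8 0 0 0;-0.5 -0.9 0.8 0 0 0;-0.5 -0.5 0.9 0 0 0;-0.2 -0.1 0.9 0 0 0;0 0 0.9 0 0 0", gripper=0.1)

```text
time_s: 7.8
tcp_pos: [0.5887, -0.0895, 0.2749]
eef_rot: [0.677, 0.736, -0.001, -0.003]
force: [-0.6, 0.3, -0.9]
grip_width: 0.552
```

```bash
python3 go.py .597 -.0866 .15 .08
```

```text
t 7.8 pos [ 0.5887 -0.0895  0.2749] yaw_y 0.085 grip 0.552 F [-0.6  0.3 -0.9] q7 -0.0 q [ 0.37  0.52 -0.42  1.51  0.22  1.16 -0.  ]
now-frame shift units [0.09 0.46 6.24]  turn units [-0.08 -0.03  0.06]
after-turn shift units [0.11 0.42 6.25]
```

Call:
jog_arm(commands="0.1 0.3 0.8 0 0 0;0 0.2 0.9 0 0 0;0 0 0.9 0 0 0;0 0 0.9 0 0 0;0 0 0.9 0 0 0;0 0 0.8 0 0 0;0 0 0.4 0 0 0")

```text
time_s: 8.38
tcp_pos: [0.5872, -0.0891, 0.1476]
eef_rot: [0.678, 0.735, -0.008, -0.011]
force: [-0.1, 0.1, -0.1]
grip_width: 0.55
```

```bash
python3 go.py .597 -.0866 .096 .08
```

```text
t 8.38 pos [ 0.5872 -0.0891  0.1476] yaw_y 0.081 grip 0.55 F [-0.1  0.1 -0.1] q7 -0.07 q [ 0.35  0.66 -0.38  1.66  0.29  0.91 -0.07]
now-frame shift units [0.07 0.56 2.57]  turn units [-0.33 -0.06  0.01]
after-turn shift units [0.09 0.5  2.58]
```

Call:
jog_arm(commands="0.1 0.5 0 -0.3 0 0;0 0.2 0 0 0 0;0 0.1 0.5 0 0 0;0 0.1 0.6 0 0 0;0 0.1 0.6 0 0 0;0 0.1 0.4 0 0 0")

```text
time_s: 8.88
tcp_pos: [0.6108, -0.0848, 0.1026]
eef_rot: [0.678, 0.735, 0.002, -0.002]
force: [-3.0, -0.2, 2.8]
grip_width: 0.549
```

```bash
python3 go.py .597 -.0866 .096 .08
```

```text
t 8.88 pos [ 0.6108 -0.0848  0.1026] yaw_y 0.08 grip 0.549 F [-3.  -0.2  2.8] q7 -0.1 q [ 0.32  0.73 -0.36  1.66  0.32  0.81 -0.1 ]
now-frame shift units [-0.04 -0.7   0.33]  turn units [ 0.01 -0.06  0.  ]
after-turn shift units [-0.04 -0.7   0.33]
```

Call:
jog_arm(commands="0 -0.4 0 0 0 0;0 -0.2 0.1 0 0 0;0 -0.1 0.2 0 0 0;0 0 0 0 0 0")

```text
time_s: 9.22
tcp_pos: [0.5943, -0.0857, 0.0932]
eef_rot: [0.678, 0.735, 0.001, -0.003]
force: [0.1, -0.5, 1.4]
grip_width: 0.548
```

```bash
python3 go.py .597 -.0866 .096 .08
```

```text
t 9.22 pos [ 0.5943 -0.0857  0.0932] yaw_y 0.081 grip 0.548 F [ 0.1 -0.5  1.4] q7 -0.1 q [ 0.32  0.72 -0.35  1.71  0.33  0.77 -0.1 ]
now-frame shift units [-0.05  0.13 -0.14]  turn units [-0.04 -0.07  0.01]
after-turn shift units [-0.05  0.13 -0.14]
```

Call:
jog_arm(commands="0 0.12 -0.1 0 0 0;0 0 0 0 0 0;0 0 0 0 0 0")

```text
time_s: 9.47
tcp_pos: [0.5974, -0.0858, 0.0964]
eef_rot: [0.678, 0.735, 0.001, -0.002]
force: [0.4, -0.3, 0.5]
grip_width: 0.549
```

Call:
jog_arm(commands="0 0 0 0 0 0;0 0 0 0 0 0;0 0 0 0 0 0;0 0 0 0 0 0", gripper=-1, force=40)

```text
time_s: 9.8
tcp_pos: [0.5987, -0.0857, 0.0975]
eef_rot: [0.678, 0.735, 0.002, -0.001]
force: [0.6, 0.3, -0.7]
grip_width: 0.346
```

```bash
python3 go.py .597 -.0866 .20 .08
```

```text
t 9.8 pos [ 0.5987 -0.0857  0.0975] yaw_y 0.08 grip 0.346 F [ 0.6  0.3 -0.7] q7 -0.1 q [ 0.32  0.72 -0.36  1.7   0.32  0.78 -0.1 ]
now-frame shift units [-0.01 -0.08 -5.12]  turn units [ 0.02 -0.06  0.  ]
after-turn shift units [-0.04 -0.09 -5.12]
```

Call:
jog_arm(commands="0 0 -0.4 0 0 0;0 0 -0.6 0 0 0;0 0 -0.8 0 0 0;0 0 -0.9 0 0 0;0 0 -0.9 0 0 0;0 0 -0.7 0 0 0;0 0 -0.3 0 0 0;0 0 0 0 0 0")

```text
time_s: 10.47
tcp_pos: [0.5981, -0.0858, 0.1952]
eef_rot: [0.678, 0.735, 0.002, -0.002]
force: [0.1, -0.4, -0.7]
grip_width: 0.35
```

```bash
python3 go.py .4767 -.3189 .19 -.4; python3 - <<'E'
from h import *
c=cam('top');s=cam('scene')
save(s,'s3.png'); save(c,'t3.png')
E
```

```text
t 10.47 pos [ 0.5981 -0.0858  0.1952] yaw_y 0.081 grip 0.35 F [ 0.1 -0.4 -0.7] q7 -0.05 q [ 0.35  0.61 -0.4   1.6   0.26  0.99 -0.05]
now-frame shift units [-11.13  -7.     0.19]  turn units [-0.01 -0.08  6.02]
after-turn shift units [-13.1   -1.05   0.26]
```

View pics/s3.png

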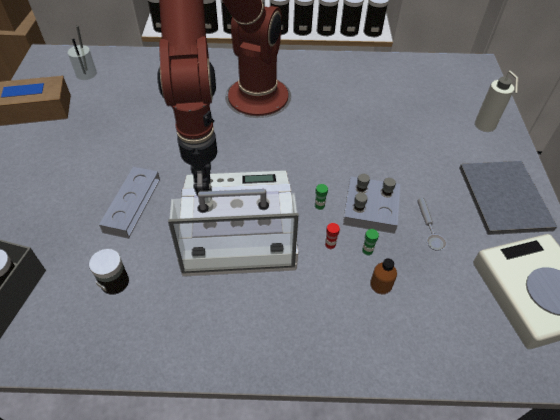

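Call:
jog_arm(commands="-0.75 -0.5 0 0 0 0.4;-0.8 -0.45 0 0 0 0.4;-0.85 -0.45 0 0 0 0.4;-0.85 -0.4 0 0 0 0.4;-0.9 -0.35 0 0 0 0.4;-0.9 -0.3 0 0 0 0.4;-0.9 -0.3 0 0 0 0.4;-0.9 -0.25 0 0 0 0.4")

```text
time_s: 11.23
tcp_pos: [0.5237, -0.2236, 0.1835]
eef_rot: [0.769, 0.64, -0.003, -0.012]
force: [-0.2, 0.1, -0.9]
grip_width: 0.348
```

```bash
python3 go.py .4767 -.3189 .19 -.4
```

```text
t 11.23 pos [ 0.5237 -0.2236  0.1835] yaw_y -0.183 grip 0.348 F [-0.2  0.1 -0.9] q7 -0.02 q [ 0.58  0.57 -0.33  1.7   0.21  0.93 -0.02]
now-frame shift units [-5.11 -1.45 -0.35]  turn units [-0.28 -0.11  2.71]
after-turn shift units [-5.3  -0.31 -0.33]
```

Call:
jog_arm(commands="-0.85 -0.25 0 -0.1 0 0.4;-0.9 -0.2 -0.1 -0.1 0 0.4;-0.9 -0.1 -0.1 0 0 0.4;-0.9 -0.1 0 0 0 0.4;-0.6 -0.05 0 0 0 0.4;-0.3 0 0 0 0 0.4;0 0 0 0 0 0")

```text
time_s: 11.82
tcp_pos: [0.4732, -0.3201, 0.1791]
eef_rot: [0.835, 0.549, -0.005, -0.011]
force: [-0.7, -0.2, 0.0]
grip_width: 0.35
```

```bash
cat > look.py <<'E'
import sys
from h import *
# save overlay of both cams; args name, then 3D point list crops center
n=sys.argv[1]; x,y,z=map(float,sys.argv[2:5]); w=int(sys.argv[5]) if len(sys.argv)>5 else 50
o=[]
for k in('scene','top'):
    c=cam(k); pickle.dump(c,open(f'pics/{n}_{k}.pkl','wb')); u,v=proj(c,[x,y,z]); u=int(min(max(u,w),559-w)); v=int(min(max(v,w),419-w))
    print(k,'crop origin',u-w,v-w,'scale',400/(2*w))
    o.append(cv2.resize(c['img'][v-w:v+w,u-w:u+w],(400,400),interpolation=cv2.INTER_CUBIC))
cv2.imwrite(f'pics/{n}.png',np.hstack(o)[:,:,::-1])
E
python3 go.py .4767 -.3189 .19 -.4; python3 look.py l4 .4767 -.3189 .08
```

```text
t 11.82 pos [ 0.4732 -0.3201  0.1791] yaw_y -0.407 grip 0.35 F [-0.7 -0.2  0. ] q7 -0.02 q [ 0.73  0.57 -0.27  1.7   0.18  0.92 -0.02]
now-frame shift units [ 0.13  0.12 -0.55]  turn units [-0.3  -0.05 -0.09]
after-turn shift units [ 0.13  0.14 -0.55]
scene crop origin 76 135 scale 4.0
top crop origin 377 196 scale 4.0
```

View pics/l4.png

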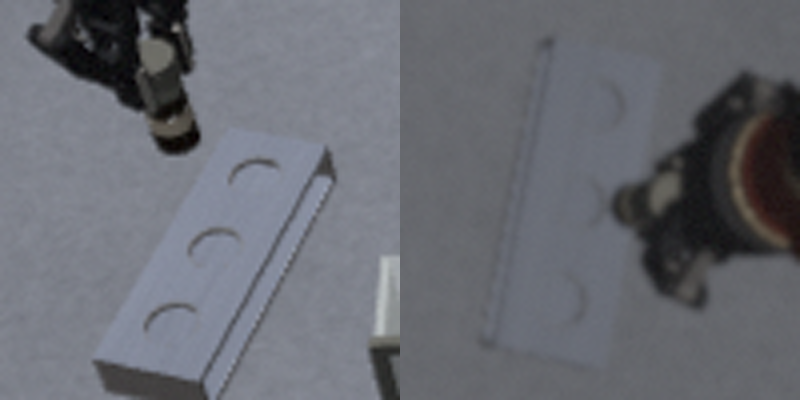

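```bash
cat > exp.py <<'E'
import sys
from h import *
n=sys.argv[1]; ox={ 'scene':tuple(map(int,sys.argv[2:4])),'top':tuple(map(int,sys.argv[4:6]))}; w=int(sys.argv[6])
off=float(sys.argv[7]) if len(sys.argv)>7 else .0475
s=manip.get_state(); M=R.from_quat(s['eef_rot']); p=s['tcp_pos']
img=cv2.imread(f'pics/{n}.png')
for i,k in enumerate(('scene','top')):
    c=load(f'{n}_{k}')
    f=400/(2*w)
    for zz,rad,col in((off,.014,(0,0,255)),(off-.074,.0155,(0,255,255))):
        for a in np.linspace(0,6.28,50):
            q=p+M.apply([rad*np.cos(a),rad*np.sin(a),zz]); u,v=proj(c,q)
            cv2.circle(img,(int((u-ox[k][0])*f+400*i),int((v-ox[k][1])*f)),1,col,-1)
cv2.imwrite(f'pics/{n}e.png',img)
E
python3 exp.py l4 76 135 377 196 50
```

```text
(no output)
```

View pics/l4e.png

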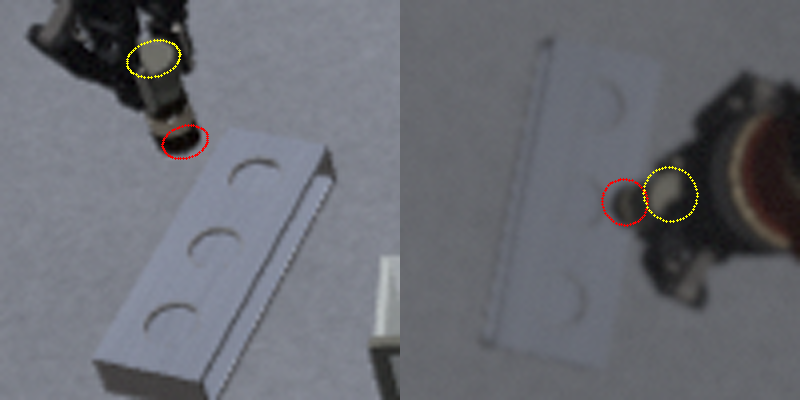

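```bash
python3 look.py l5 .473 -.32 .16 22 && cat pics/l5.png >/dev/null; python3 - <<'E'
from h import *
s=manip.get_state(); M=R.from_quat(s['eef_rot']); p=s['tcp_pos']
for k in('scene','top'):
    c=load('l5_'+k)
    print(k,[proj(c,p+M.apply([0,0,zz])).round(1) for zz in(.0475,.0295,.0475-.056,.0475-.074)])
E
```

```text
scene crop origin 96 140 scale 9.090909090909092
top crop origin 416 224 scale 9.090909090909092
scene [array([122.7, 170.8]), array([120.9, 165.9]), array([116.8, 155.1]), array([114.8, 149.9])]
top [array([432.7, 246. ]), array([435.4, 245.6]), array([441.2, 244.6]), array([444.1, 244.1])]
```

View pics/l5.png

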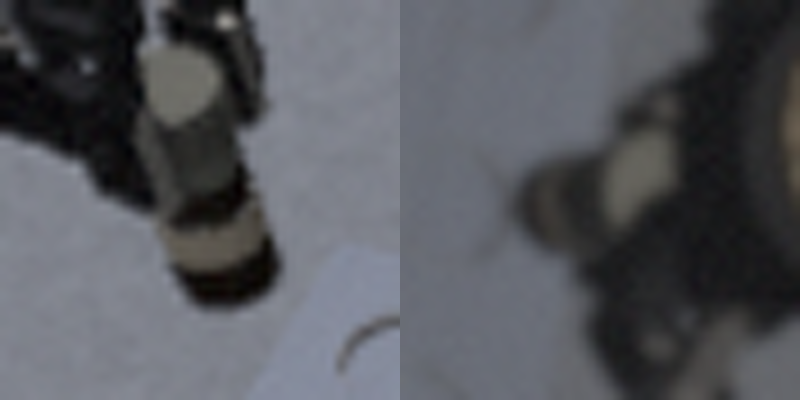

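Call:
jog_arm(commands="0.1 0.1 0 -0.3 0.5 0;0.1 0 0 0 0.5 0;0 0 0 0 0 0;0 0 0 0 0 0")

```text
time_s: 12.35
tcp_pos: [0.4833, -0.3067, 0.1805]
eef_rot: [0.829, 0.557, 0.04, -0.024]
force: [-0.8, 0.7, -1.1]
grip_width: 0.342
```

```bash
cat > vt.py <<'E'
import sys
from h import *
# given scene crop pts of bottom/cap + origin: report ray at heights
E
python3 go.py .4767 -.3189 .19 -.4; python3 look.py l6 .473 -.32 .15 22; python3 - <<'E'
from h import *
s=manip.get_state(); M=R.from_quat(s['eef_rot']); p=s['tcp_pos']
for k in('scene','top'):
    c=load('l6_'+k); p2=p.copy()
    print(k,[proj(c,p2+[0,0,zz]).round(1) for zz in(-.0475,-.0475+.074)])
E
```

```text
t 12.35 pos [ 0.4833 -0.3067  0.1805] yaw_y -0.388 grip 0.342 F [-0.8  0.7 -1.1] q7 0.05 q [ 0.78  0.57 -0.33  1.7   0.11  0.9   0.05]
now-frame shift units [-0.64 -0.07 -0.54]  turn units [ 0.05 -1.16  0.15]
after-turn shift units [-0.69 -0.07 -0.47]
scene crop origin 97 143 scale 9.090909090909092
top crop origin 414 224 scale 9.090909090909092
scene [array([125.5, 173.1]), array([118.3, 151.8])]
top [array([429.1, 242.6]), array([439.8, 240.9])]
```

View pics/l6.png

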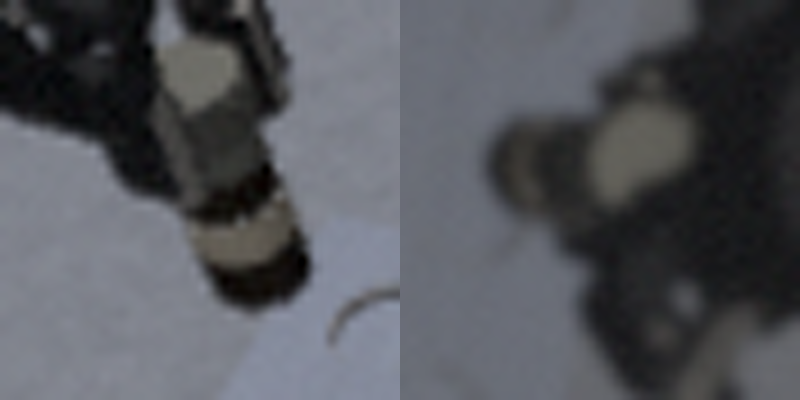

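Call:
jog_arm(commands="-0.4 0 0 0 0 0;-0.2 0 0.3 0 0 0;0 0 0.5 0 0 0;0 0 0.5 0 0 0;0 0 0.4 0 0 0;0 0 0 0 0 0;0 0 0 0 0 0")

```text
time_s: 13.03
tcp_pos: [0.48, -0.3142, 0.1409]
eef_rot: [0.828, 0.559, 0.038, -0.024]
force: [0.0, -0.6, -0.5]
grip_width: 0.344
```

```bash
python3 go.py .4767 -.3189 .10 -.4; python3 look.py l7 .4767 -.3189 .08 25; python3 - <<'E'
from h import *
s=manip.get_state(); p=s['tcp_pos']
for k in('scene','top'):
    c=load('l7_'+k)
    print(k,[proj(c,p+[0,0,zz]).round(1) for zz in(-.0475,-.0475+.074)])
E
```

```text
t 13.03 pos [ 0.48   -0.3142  0.1409] yaw_y -0.384 grip 0.344 F [ 0.  -0.6 -0.5] q7 0.06 q [ 0.79  0.63 -0.31  1.74  0.13  0.82  0.06]
now-frame shift units [-0.47 -0.07  2.01]  turn units [ 0.02 -1.14  0.2 ]
after-turn shift units [-0.28 -0.06  2.04]
scene crop origin 101 160 scale 8.0
top crop origin 402 221 scale 8.0
scene [array([126.4, 182.6]), array([119.5, 162.4])]
top [array([426.9, 244.6]), array([437.1, 243.1])]
```

View pics/l7.png

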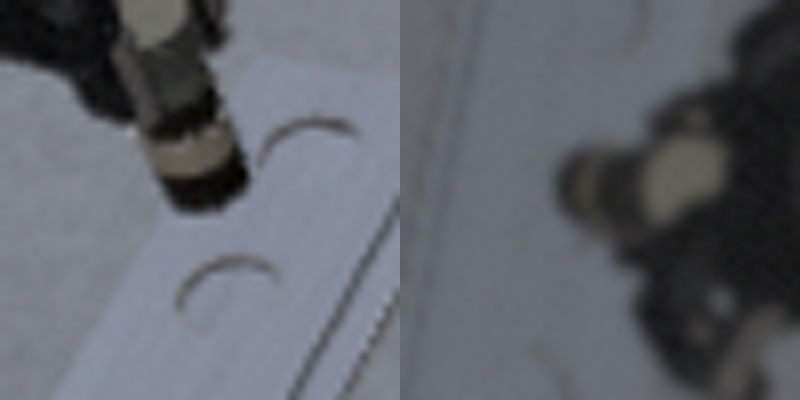

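Call:
jog_arm(commands="-0.3 -0.05 0.4 0 0 0;-0.15 0 0.5 0 0 0;-0.05 0 0.5 0 0 0;0 0 0.3 0 0 0;0 0 0 0 0 0;0 0 0 0 0 0")

```text
time_s: 13.63
tcp_pos: [0.4767, -0.3217, 0.1034]
eef_rot: [0.828, 0.558, 0.039, -0.023]
force: [0.5, -0.4, -0.4]
grip_width: 0.35
```

```bash
python3 go.py .4767 -.3189 .0525 -.4; python3 look.py l8 .4767 -.3189 .06 25; python3 - <<'E'
from h import *
s=manip.get_state(); p=s['tcp_pos']
for k in('scene','top'):
    c=load('l8_'+k)
    print(k,[proj(c,p+[0,0,zz]).round(1) for zz in(-.0475,-.0475+.074)])
E
```

```text
t 13.63 pos [ 0.4767 -0.3217  0.1034] yaw_y -0.385 grip 0.35 F [ 0.5 -0.4 -0.4] q7 0.06 q [ 0.79  0.68 -0.3   1.77  0.14  0.74  0.06]
now-frame shift units [-0.1  -0.07  2.54]  turn units [ 0.05 -1.13  0.19]
after-turn shift units [ 0.13 -0.06  2.54]
scene crop origin 102 165 scale 8.0
top crop origin 399 221 scale 8.0
scene [array([127.2, 191.2]), array([120.4, 171.9])]
top [array([425.1, 246.5]), array([434.8, 245.2])]
```

View pics/l8.png

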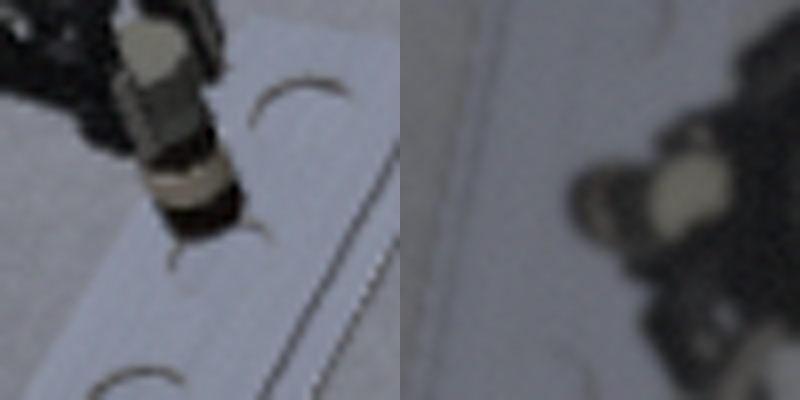

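Call:
jog_arm(commands="0.1 -0.05 0.1 0 0 0;-0.02 0 0.3 0 0 0;-0.04 0 0.4 0 0 0;-0.04 0 0.4 0 0 0;0 0 0 0 0 0")

```text
time_s: 14.15
tcp_pos: [0.4783, -0.3193, 0.0793]
eef_rot: [0.828, 0.559, 0.04, -0.021]
force: [-0.4, 0.4, -1.3]
grip_width: 0.348
```

```bash
python3 go.py .4767 -.3189 .0525 -.4; python3 look.py l9 .4767 -.3189 .06 25
```

```text
t 14.15 pos [ 0.4783 -0.3193  0.0793] yaw_y -0.384 grip 0.348 F [-0.4  0.4 -1.3] q7 0.05 q [ 0.78  0.71 -0.29  1.79  0.16  0.68  0.05]
now-frame shift units [-0.13 -0.1   1.33]  turn units [ 0.11 -1.12  0.2 ]
after-turn shift units [-0.01 -0.08  1.34]
scene crop origin 102 165 scale 8.0
top crop origin 399 221 scale 8.0
```

View pics/l9.png

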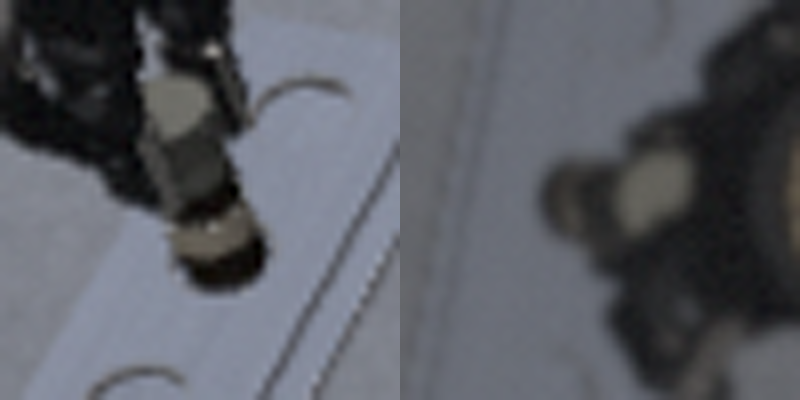

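Call:
jog_arm(commands="-0.02 -0.08 0.2 0 0 0;-0.03 0 0.3 0 0 0;-0.03 0 0.3 0 0 0;0 0 0 0 0 0")

```text
time_s: 14.58
tcp_pos: [0.4781, -0.3197, 0.0635]
eef_rot: [0.828, 0.559, 0.04, -0.019]
force: [-0.7, 0.2, -0.5]
grip_width: 0.342
```

```bash
python3 go.py .4767 -.3189 .0525 -.4; python3 look.py l10 .4767 -.3189 .06 25
```

```text
t 14.58 pos [ 0.4781 -0.3197  0.0635] yaw_y -0.384 grip 0.342 F [-0.7  0.2 -0.5] q7 0.05 q [ 0.78  0.73 -0.28  1.8   0.16  0.64  0.05]
now-frame shift units [-0.04 -0.09  0.55]  turn units [ 0.15 -1.11  0.2 ]
after-turn shift units [ 0.01 -0.08  0.55]
scene crop origin 102 165 scale 8.0
top crop origin 399 221 scale 8.0
```

View pics/l10.png

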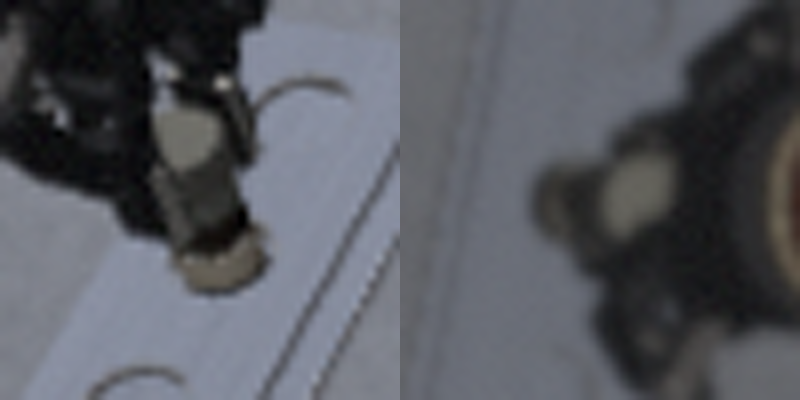

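It's in the ring (lower dark band now hidden below the sheet at (222,290)). Lower fully.

Call:
jog_arm(commands="0 -0.05 0.2 0 0 0;0 0 0.2 0 0 0;0 0 0.1 0 0 0;0 0 0 0 0 0")

```text
time_s: 15.02
tcp_pos: [0.4787, -0.319, 0.0541]
eef_rot: [0.828, 0.559, 0.041, -0.018]
force: [-0.2, 0.0, -1.0]
grip_width: 0.348
```

```bash
python3 go.py .4767 -.3189 .0525 -.4
```

```text
t 15.02 pos [ 0.4787 -0.319   0.0541] yaw_y -0.385 grip 0.348 F [-0.2  0.  -1. ] q7 0.04 q [ 0.77  0.74 -0.28  1.81  0.17  0.62  0.04]
now-frame shift units [-0.04 -0.1   0.07]  turn units [ 0.19 -1.11  0.2 ]
after-turn shift units [-0.04 -0.1   0.08]
```

Call:
jog_arm(commands="0 -0.05 0.15 0 0 0;0 0 0.1 0 0 0;0 0 0 0 0 0")

```text
time_s: 15.27
tcp_pos: [0.48, -0.3182, 0.0536]
eef_rot: [0.828, 0.559, 0.042, -0.017]
force: [0.4, 0.1, -0.6]
grip_width: 0.345
```

```bash
python3 go.py .4767 -.3189 .0525 -.4
```

```text
t 15.27 pos [ 0.48   -0.3182  0.0536] yaw_y -0.384 grip 0.345 F [ 0.4  0.1 -0.6] q7 0.04 q [ 0.77  0.74 -0.28  1.81  0.17  0.61  0.04]
now-frame shift units [-0.1  -0.14  0.04]  turn units [ 0.24 -1.11  0.21]
after-turn shift units [-0.1  -0.14  0.05]
```

Call:
jog_arm(commands="0 0 0 0 0 0;0 0 0 0 0 0;0 0 0 0 0 0", gripper=0.05)

```text
time_s: 15.52
tcp_pos: [0.4808, -0.3184, 0.0543]
eef_rot: [0.828, 0.559, 0.043, -0.015]
force: [-0.0, 0.6, -0.1]
grip_width: 0.524
```

```bash
python3 go.py .4767 -.3189 .15 -.4;  python3 look.py l11 .4767 -.3189 .06 25
```

```text
t 15.52 pos [ 0.4808 -0.3184  0.0543] yaw_y -0.384 grip 0.524 F [-0.   0.6 -0.1] q7 0.04 q [ 0.77  0.74 -0.28  1.81  0.17  0.61  0.04]
now-frame shift units [ 0.32 -0.07 -4.78]  turn units [ 0.27 -1.1   0.21]
after-turn shift units [-0.1  -0.18 -4.78]
scene crop origin 102 165 scale 8.0
top crop origin 399 221 scale 8.0
```

View pics/l11.png

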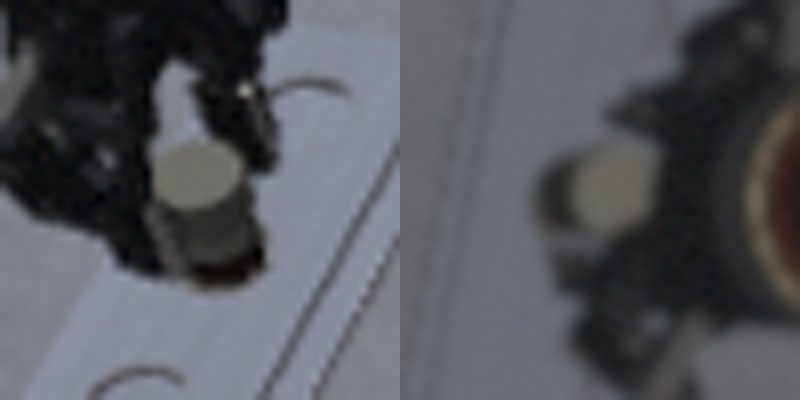

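Call:
jog_arm(commands="0.02 -0.05 -0.4 0 0 0;0.06 -0.02 -0.7 0 0 0;0.08 -0.02 -0.9 0 0 0;0.09 0 -1 0 0 0;0.09 0 -1 0 -0.2 0;0 0 -1 0 -0.3 0;0 0 -0.5 0.1 -0.3 0;0 0 0 0.1 -0.2 0")

```text
time_s: 16.28
tcp_pos: [0.4727, -0.3198, 0.1694]
eef_rot: [0.83, 0.558, 0.002, -0.002]
force: [0.4, -0.5, -1.0]
grip_width: 0.523
```

```bash
python3 look.py l12 .4767 -.3189 .06 30;  python3 go.py .4954 .2852 .20 .3; python3 - <<'E'
from h import *
c=cam('scene'); save(c,'s13.png')
E
```

```text
scene crop origin 97 160 scale 6.666666666666667
top crop origin 394 216 scale 6.666666666666667
t 16.38 pos [ 0.4725 -0.3185  0.1673] yaw_y -0.386 grip 0.522 F [-0.2 -0.6 -0.9] q7 -0.0 q [ 0.73  0.57 -0.27  1.73  0.18  0.86 -0.  ]
now-frame shift units [ 28.41 -10.31  -1.38]  turn units [-0.01 -0.11 -8.57]
after-turn shift units [28.5  10.02 -1.64]
```

View pics/l12.png

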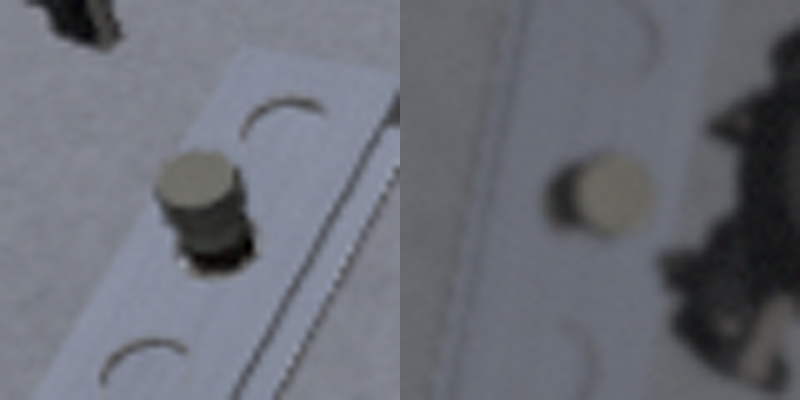

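View pics/s13.png

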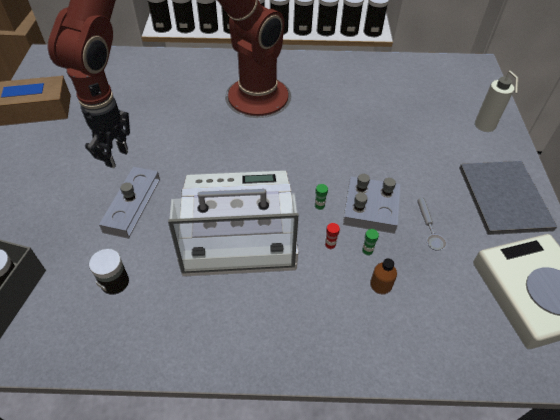

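Call:
jog_arm(commands="0.9 -0.35 -0.4 0 0 -0.4;0.95 -0.3 -0.4 0 0 -0.4;0.95 -0.3 -0.4 0 0 -0.4;1 -0.25 -0.3 0 0 -0.4;1 -0.2 -0.2 0 0 -0.4;1 -0.2 0 0 0 -0.4;1 -0.15 0 0 0 -0.4;1 -0.1 0 0 0 -0.4", gripper=0.1)

```text
time_s: 17.1
tcp_pos: [0.4728, -0.1451, 0.2014]
eef_rot: [0.745, 0.667, 0.001, -0.009]
force: [0.4, 0.2, 0.1]
grip_width: 0.553
```

```bash
python3 go.py .4954 .2852 .20 .52; python3 - <<'E'
from h import *
for k,uv in(('scene',(126.8,186.7)),('top',(394+215/6.667,216+193/6.667))):
    c=load('l12_'+k); print(k,onz(c,*uv,.079).round(4),onz(c,*uv,.085).round(4))
E
```

```text
t 17.1 pos [ 0.4728 -0.1451  0.2014] yaw_y -0.111 grip 0.553 F [0.4 0.2 0.1] q7 -0.06 q [ 0.53  0.44 -0.38  1.88  0.19  0.87 -0.06]
now-frame shift units [21.5  -1.26  0.37]  turn units [-0.1  -0.21 -7.89]
after-turn shift units [18.11 11.67  0.07]
scene [ 0.4811 -0.3165  0.079 ] [ 0.4863 -0.314   0.085 ]
top [ 0.4798 -0.3174  0.079 ] [ 0.4796 -0.3154  0.085 ]
```

Call:
jog_arm(commands="1 -0.1 0 0 -0.1 -0.4;1 -0.05 0 0 0 -0.4;1 0 0 0 0 -0.4;1 0 0 0 0 -0.4;1 0.05 0 0 0 -0.4;1 0.1 0 0 0 -0.4;1 0.15 0 0 0 -0.4;1 0.15 0 0 0 -0.4")

```text
time_s: 17.77
tcp_pos: [0.4687, 0.0409, 0.207]
eef_rot: [0.636, 0.771, 0.0, -0.007]
force: [-0.4, 0.1, -0.6]
grip_width: 0.549
```

```bash
python3 go.py .4954 .2852 .20 .52
```

```text
t 17.77 pos [0.4687 0.0409 0.207 ] yaw_y 0.191 grip 0.549 F [-0.4  0.1 -0.6] q7 -0.19 q [ 0.22  0.41 -0.49  1.94  0.24  0.86 -0.19]
now-frame shift units [11.74  3.63  0.44]  turn units [-0.09 -0.15 -4.11]
after-turn shift units [9.94 7.23 0.35]
```

Call:
jog_arm(commands="0.95 0.3 0 0 0 -0.4;0.95 0.3 0 0 0 -0.4;0.95 0.35 0 0 0 -0.4;0.9 0.4 0 0 0 -0.4;0.9 0.4 0 0 0 -0.4;0.9 0.45 0 0 0 -0.4;0.85 0.5 0 0 0 -0.4;0.85 0.5 0 0 0 -0.4")

```text
time_s: 18.43
tcp_pos: [0.4703, 0.2213, 0.2123]
eef_rot: [0.513, 0.859, 0.001, -0.008]
force: [-0.3, 0.2, 0.3]
grip_width: 0.55
```

```bash
python3 go.py .4954 .2852 .20 .52; python3 look.py l13 .47 .32 .05 50
```

```text
t 18.43 pos [0.4703 0.2213 0.2123] yaw_y 0.494 grip 0.55 F [-0.3  0.2  0.3] q7 -0.29 q [-0.09  0.49 -0.57  1.81  0.3   0.94 -0.29]
now-frame shift units [2.21 2.63 0.63]  turn units [-0.08 -0.18 -0.32]
after-turn shift units [2.15 2.68 0.61]
scene crop origin 321 146 scale 4.0
top crop origin 127 198 scale 4.0
```

View pics/l13.png

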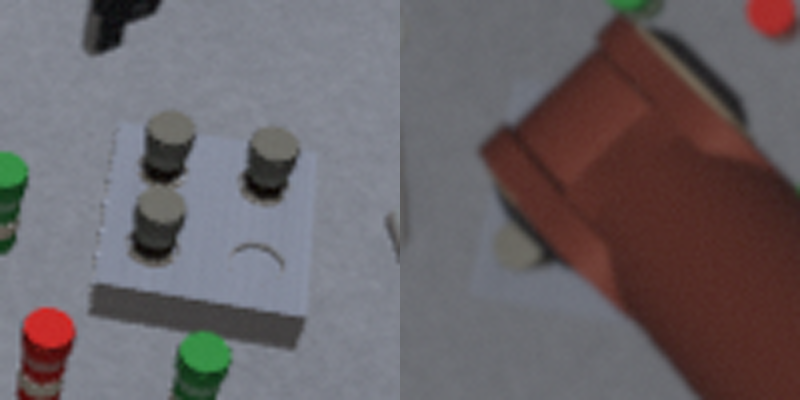

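```bash
python3 - <<'E'
from h import *
c=load('l13_scene')
for u,v in((171,127),(274,143),(160,205)): print(onz(c,321+u/4,146+v/4,.079).round(4))
E
```

```text
[0.43   0.2999 0.079 ]
[0.4421 0.3661 0.079 ]
[0.4977 0.2869 0.079 ]
```

Call:
jog_arm(commands="0.6 0.7 0.3 0 -0.1 -0.2;0.6 0.7 0.6 0 0 -0.1;0.5 0.7 0.8 0 0 0;0.3 0.4 0.8 0 0 0;0.1 0.1 0.8 0 0 0;0 0 0.5 0 0 0;0 0 0 0 0 0")

```text
time_s: 19.12
tcp_pos: [0.486, 0.2949, 0.1372]
eef_rot: [0.493, 0.87, 0.0, -0.004]
force: [-0.1, -0.1, -0.9]
grip_width: 0.549
```

```bash
python3 go.py .4963 .286 .0525 .52
```

```text
t 19.12 pos [0.486  0.2949 0.1372] yaw_y 0.54 grip 0.549 F [-0.1 -0.1 -0.9] q7 -0.42 q [-0.26  0.65 -0.52  1.76  0.4   0.84 -0.42]
now-frame shift units [-0.68  0.23  4.23]  turn units [-0.04 -0.09  0.25]
after-turn shift units [-0.64  0.23  4.24]
```

Call:
jog_arm(commands="-0.5 0.2 0.2 0 0 0;-0.1 0 0.5 0 0 0;0 0 0.7 0 0 0;0 0 0.7 0 0 0;0 0 0 0 0 0")

```text
time_s: 19.53
tcp_pos: [0.4978, 0.2833, 0.0957]
eef_rot: [0.494, 0.869, 0.001, -0.002]
force: [0.6, -1.0, -0.7]
grip_width: 0.548
```

```bash
python3 go.py .4963 .286 .0525 .52
```

```text
t 19.53 pos [0.4978 0.2833 0.0957] yaw_y 0.538 grip 0.548 F [ 0.6 -1.  -0.7] q7 -0.43 q [-0.25  0.71 -0.48  1.79  0.45  0.76 -0.43]
now-frame shift units [0.15 0.   2.16]  turn units [ 0.01 -0.05  0.22]
after-turn shift units [0.16 0.   2.16]
```

Call:
jog_arm(commands="0.1 0 0.4 0 0 0;0 0 0.6 0 0 0;0 0 0.6 0 0 0;0 0 0.4 0 0 0;0 0 0 0 0 0;0 0 0 0 0 0")

```text
time_s: 20.03
tcp_pos: [0.4993, 0.2837, 0.0543]
eef_rot: [0.496, 0.869, 0.003, -0.0]
force: [0.9, -0.0, 1.3]
grip_width: 0.548
```

```bash
python3 go.py .4963 .286 .0525 .52
```

```text
t 20.03 pos [0.4993 0.2837 0.0543] yaw_y 0.534 grip 0.548 F [ 0.9 -0.   1.3] q7 -0.47 q [-0.28  0.76 -0.44  1.82  0.49  0.67 -0.47]
now-frame shift units [ 0.17 -0.07  0.09]  turn units [ 0.06 -0.04  0.17]
after-turn shift units [ 0.17 -0.07  0.09]
```

Call:
jog_arm(commands="0.15 -0.05 0 0 0 0;0 0 0 0 0 0;0 0 0 0 0 0")

```text
time_s: 20.28
tcp_pos: [0.4971, 0.2865, 0.0552]
eef_rot: [0.496, 0.869, 0.004, 0.0]
force: [-0.1, 0.0, 0.3]
grip_width: 0.551
```

Call:
jog_arm(commands="0 0 0 0 0 0;0 0 0 0 0 0;0 0 0 0 0 0;0 0 0 0 0 0", gripper=-1, force=50)

```text
time_s: 20.62
tcp_pos: [0.4977, 0.2874, 0.0568]
eef_rot: [0.495, 0.869, 0.005, 0.001]
force: [-0.7, 0.3, 0.1]
grip_width: 0.349
```

```bash
python3 go.py .4963 .286 .0525 .52
```

```text
t 20.62 pos [0.4977 0.2874 0.0568] yaw_y 0.534 grip 0.349 F [-0.7  0.3  0.1] q7 -0.48 q [-0.29  0.76 -0.44  1.82  0.49  0.67 -0.48]
now-frame shift units [-0.03 -0.1   0.21]  turn units [ 0.12 -0.04  0.18]
after-turn shift units [-0.03 -0.1   0.22]
```

Call:
jog_arm(commands="0 0 -0.4 0 0 0;0 0 -0.6 0 0 0;0 0 -0.8 0 0 0;0 0 -0.9 0 0 0;0 0 -0.9 0 0 0;0 0 -0.9 0 0 0;0 0 -0.9 0 0 0;0 0 -0.9 0 0 0")

```text
time_s: 21.28
tcp_pos: [0.4939, 0.2837, 0.1864]
eef_rot: [0.495, 0.869, -0.0, -0.002]
force: [0.2, 0.2, -0.5]
grip_width: 0.34
```

```bash
python3 go.py .5268 .0387 .2 .08; python3 look.py l14 .5 .285 .19 30; python3 - <<'E'
from h import *
s=manip.get_state(); p=s['tcp_pos']
for k in('scene','top'):
    c=load('l14_'+k)
    print(k,[proj(c,p+[0,0,zz]).round(1) for zz in(-.0475,-.0475+.074)])
E
```

```text
t 21.28 pos [0.4939 0.2837 0.1864] yaw_y 0.535 grip 0.34 F [ 0.2  0.2 -0.5] q7 -0.37 q [-0.21  0.59 -0.55  1.71  0.36  0.95 -0.37]
now-frame shift units [-11.37  -4.83  -0.7 ]  turn units [-0.03 -0.03  5.69]
after-turn shift units [-12.34   0.66  -0.68]
scene crop origin 337 137 scale 6.666666666666667
top crop origin 151 202 scale 6.666666666666667
scene [array([364.1, 180.2]), array([368.9, 158.9])]
top [array([185. , 235.9]), array([179.2, 233.8])]
```

View pics/l14.png

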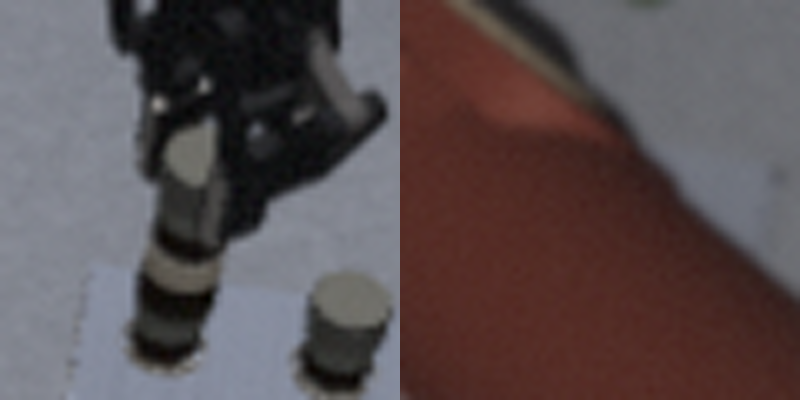

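Call:
jog_arm(commands="-0.8 -0.4 -0.4 0 0 0.4;-0.85 -0.35 -0.3 0 0 0.4;-0.85 -0.35 -0.2 0 0 0.4;-0.9 -0.3 0 0 0 0.4;-0.9 -0.25 0 0 0 0.4;-0.9 -0.25 0 0 0 0.4;-0.9 -0.2 0 0 0 0.4;-0.9 -0.15 0 0 0 0.4")

```text
time_s: 22.05
tcp_pos: [0.5071, 0.1372, 0.2027]
eef_rot: [0.602, 0.798, 0.002, -0.004]
force: [0.7, -0.3, -0.1]
grip_width: 0.342
```

```bash
python3 go.py .5268 .0387 .2 .08
```

```text
t 22.05 pos [0.5071 0.1372 0.2027] yaw_y 0.279 grip 0.342 F [ 0.7 -0.3 -0.1] q7 -0.31 q [ 0.04  0.5  -0.5   1.81  0.28  0.91 -0.31]
now-frame shift units [-5.01 -0.41  0.09]  turn units [-0.03 -0.11  2.49]
after-turn shift units [-4.99  0.59  0.13]
```

Call:
jog_arm(commands="-0.85 -0.1 0 0 0 0.4;-0.9 0 0 0 0 0.4;-0.9 0.05 0 0 0 0.4;-0.9 0.1 0 0 0 0.4;-0.6 0.1 0 0 0 0.3;-0.2 0 0 0 0 0.2;0 0 0 0 0 0;0 0 0 0 0 0")

```text
time_s: 22.72
tcp_pos: [0.5244, 0.0416, 0.1959]
eef_rot: [0.673, 0.739, -0.005, -0.007]
force: [0.5, 1.3, -0.8]
grip_width: 0.345
```

```bash
cat > chk.py <<'E'
import sys,subprocess
from h import *
# chk.py name bx by bz rad off w : overlay expected ring/bore & expected vial bottom/cap
n=sys.argv[1]; bx,by,bz,rad,off=map(float,sys.argv[2:7]); w=int(sys.argv[7])
s=manip.get_state(); p=s['tcp_pos']; o=[]
for k in('scene','top'):
    c=cam(k); u0,v0=proj(c,[bx,by,bz+.04]); u0=int(u0)-w; v0=int(v0)-w; f=400/(2*w)
    im=cv2.resize(c['img'][v0:v0+2*w,u0:u0+2*w],(400,400),interpolation=cv2.INTER_CUBIC)
    def cir(q,r,col):
        for a in np.linspace(0,6.28,70):
            u,v=proj(c,np.array(q)+[r*np.cos(a),r*np.sin(a),0]); u=int((u+.5-u0)*f);v=int((v+.5-v0)*f); cv2.circle(im,(u,v),0,col,-1)
    cir([bx,by,bz],rad,(255,0,0)); cir(p-[0,0,off],.014,(0,255,0)); cir(p+[0,0,.074-off],.0155,(255,255,0)); o.append(im)
cv2.imwrite(f'pics/{n}.png',np.hstack(o)[:,:,::-1])
E
python3 go.py .5268 .0387 .16 .08; python3 chk.py l15 .5268 .0387 .085 .016 .0518 30
```

```text
t 22.72 pos [0.5244 0.0416 0.1959] yaw_y 0.094 grip 0.345 F [ 0.5  1.3 -0.8] q7 -0.29 q [ 0.18  0.5  -0.44  1.81  0.26  0.91 -0.29]
now-frame shift units [-0.16  0.13  1.79]  turn units [-0.21 -0.05  0.17]
after-turn shift units [-0.15  0.11  1.8 ]
```

View pics/l15.png

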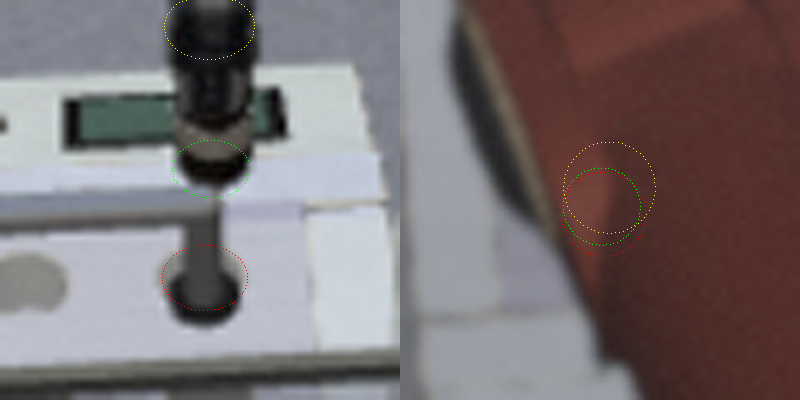

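Call:
jog_arm(commands="-0.15 0.1 0 -0.2 0 0.1;0 0 0.2 0 0 0;0 0 0.3 0 0 0;0 0 0 0 0 0;0 0 0 0 0 0;0 0 0 0 0 0")

```text
time_s: 23.32
tcp_pos: [0.5259, 0.044, 0.1852]
eef_rot: [0.673, 0.74, 0.003, -0.002]
force: [-0.5, -0.2, -0.3]
grip_width: 0.346
```

```bash
python3 go.py .5268 .0387 .16 .08; python3 chk.py l16 .5268 .0387 .085 .016 .0518 30
```

```text
t 23.32 pos [0.5259 0.044  0.1852] yaw_y 0.095 grip 0.346 F [-0.5 -0.2 -0.3] q7 -0.3 q [ 0.17  0.51 -0.44  1.83  0.27  0.86 -0.3 ]
now-frame shift units [-0.28  0.02  1.26]  turn units [ 0.02 -0.09  0.18]
after-turn shift units [-0.27  0.02  1.26]
```

View pics/l16.png

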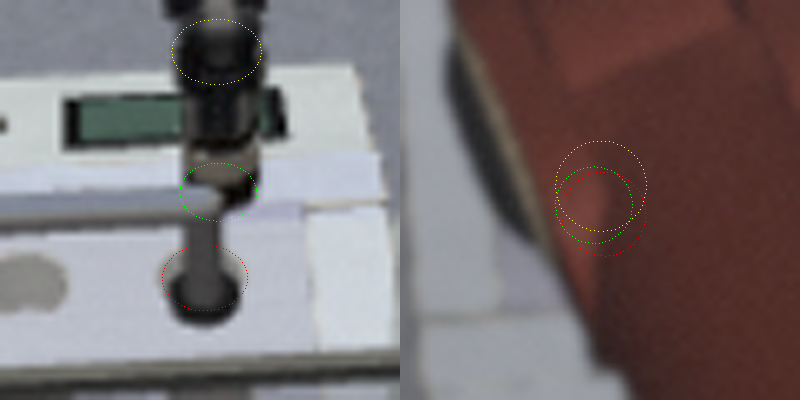

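```bash
python3 go.py .5322 -.0271 .19 .08
```

```text
t 23.42 pos [0.5261 0.044  0.1854] yaw_y 0.094 grip 0.345 F [ 0.7  0.6 -1.5] q7 -0.3 q [ 0.17  0.51 -0.44  1.83  0.27  0.86 -0.3 ]
now-frame shift units [-3.56 -0.03 -0.25]  turn units [ 0.03 -0.09  0.18]
after-turn shift units [-3.57  0.02 -0.23]
```

Call:
jog_arm(commands="-0.6 0 0 0 0 0.1;-0.8 0 0 0 0 0.1;-0.8 0 0 0 0 0;-0.8 0 0 0 0 0;-0.3 0 0 0 0 0;0 0 0 0 0 0;0 0 0 0 0 0;0 0 0 0 0 0")

```text
time_s: 24.08
tcp_pos: [0.5327, -0.0283, 0.1856]
eef_rot: [0.68, 0.733, 0.003, -0.001]
force: [0.0, -0.0, 0.2]
grip_width: 0.346
```

```bash
python3 go.py .5322 -.0271 .16 .08; python3 chk.py l17 .5322 -.0271 .085 .016 .0518 30
```

```text
t 24.08 pos [ 0.5327 -0.0283  0.1856] yaw_y 0.074 grip 0.346 F [ 0.  -0.   0.2] q7 -0.18 q [ 0.3   0.52 -0.43  1.81  0.27  0.86 -0.18]
now-frame shift units [ 0.05 -0.03  1.28]  turn units [ 0.05 -0.07 -0.07]
after-turn shift units [ 0.06 -0.02  1.28]
```

View pics/l17.png

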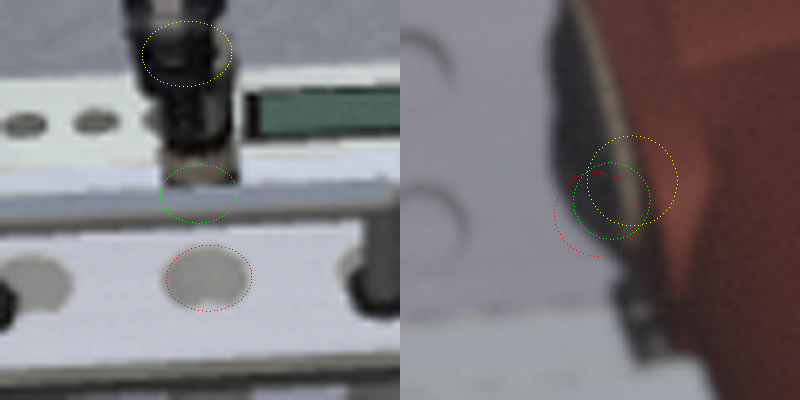

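Call:
jog_arm(commands="0.05 0 0.4 0 0 0;0 0 0.5 0 0 0;0 0 0.4 0 0 0;0 0 0.1 0 0 0;0 0 0 0 0 0;0 0 0 0 0 0")

```text
time_s: 24.68
tcp_pos: [0.5319, -0.0223, 0.1538]
eef_rot: [0.677, 0.736, 0.003, -0.002]
force: [0.3, 0.2, -1.2]
grip_width: 0.339
```

```bash
python3 go.py .5322 -.0271 .14 .08; python3 chk.py l18 .5322 -.0271 .085 .016 .0518 30
```

```text
t 24.68 pos [ 0.5319 -0.0223  0.1538] yaw_y 0.082 grip 0.339 F [ 0.3  0.2 -1.2] q7 -0.2 q [ 0.28  0.56 -0.42  1.85  0.29  0.79 -0.2 ]
now-frame shift units [-0.25 -0.01  0.69]  turn units [ 0.03 -0.1   0.03]
after-turn shift units [-0.24 -0.    0.69]
```

View pics/l18.png

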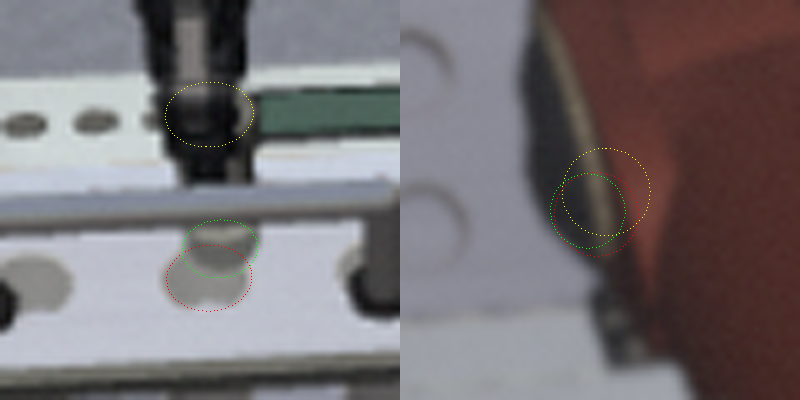

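Call:
jog_arm(commands="-0.25 0 0 0 0 0;0 0 0.2 0 0 0;0 0 0.1 0 0 0;0 0 0 0 0 0;0 0 0 0 0 0")

```text
time_s: 25.2
tcp_pos: [0.5336, -0.0286, 0.1487]
eef_rot: [0.678, 0.735, 0.005, -0.001]
force: [-0.4, -0.3, -0.6]
grip_width: 0.345
```

```bash
python3 go.py .5322 -.0271 .14 .08
```

```text
t 25.2 pos [ 0.5336 -0.0286  0.1487] yaw_y 0.08 grip 0.345 F [-0.4 -0.3 -0.6] q7 -0.2 q [ 0.29  0.57 -0.41  1.85  0.3   0.78 -0.2 ]
now-frame shift units [ 0.08 -0.07  0.43]  turn units [ 0.07 -0.09  0.01]
after-turn shift units [ 0.08 -0.07  0.43]
```

Call:
jog_arm(commands="0.06 -0.05 0.2 0.07 0 0;0 0 0.2 0 0 0;0 0 0.1 0 0 0;0 0 0 0 0 0;0 0 0 0 0 0")

```text
time_s: 25.62
tcp_pos: [0.5324, -0.0271, 0.1375]
eef_rot: [0.678, 0.735, 0.002, -0.003]
force: [0.1, -0.0, -1.1]
grip_width: 0.345
```

```bash
python3 go.py .5322 -.0271 .102 .08; python3 chk.py l19 .5322 -.0271 .085 .016 .050 30
```

```text
t 25.62 pos [ 0.5324 -0.0271  0.1375] yaw_y 0.081 grip 0.345 F [ 0.1 -0.  -1.1] q7 -0.21 q [ 0.28  0.58 -0.4   1.86  0.31  0.76 -0.21]
now-frame shift units [-0.01 -0.01  1.78]  turn units [-0.01 -0.09  0.01]
after-turn shift units [ 0.   -0.01  1.78]
```

View pics/l19.png

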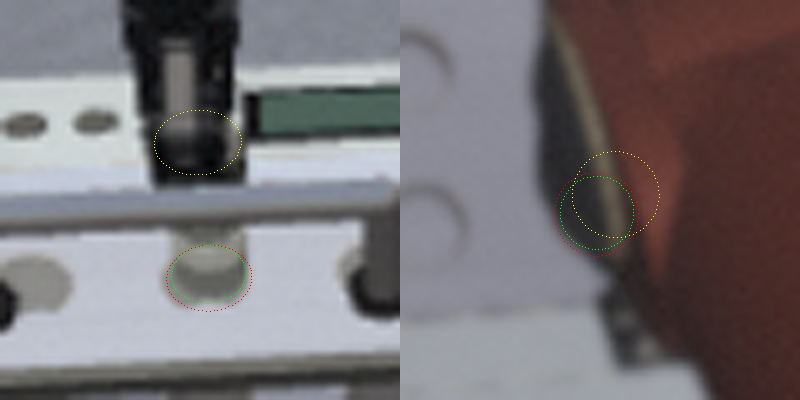

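Well aligned (bottom at (209,275) over bore ellipse). Descend.

Call:
jog_arm(commands="0 0 0.2 0 0 0;0 0 0.3 0 0 0;0 0 0.3 0 0 0;0 0 0.1 0 0 0;0 0 0 0 0 0")

```text
time_s: 26.13
tcp_pos: [0.533, -0.0274, 0.1183]
eef_rot: [0.678, 0.735, 0.003, -0.002]
force: [0.4, -1.1, 0.0]
grip_width: 0.345
```

```bash
python3 go.py .5322 -.0271 .102 .08
```

```text
t 26.13 pos [ 0.533  -0.0274  0.1183] yaw_y 0.08 grip 0.345 F [ 0.4 -1.1  0. ] q7 -0.23 q [ 0.27  0.61 -0.39  1.88  0.33  0.71 -0.23]
now-frame shift units [ 0.01 -0.04  0.81]  turn units [ 0.01 -0.08  0.  ]
after-turn shift units [ 0.02 -0.04  0.81]
```

Call:
jog_arm(commands="0 -0.03 0.2 0 0 0;0 0 0.3 0 0 0;0 0 0.25 0 0 0;0 0 0.1 0 0 0;0 0 0 0 0 0")

```text
time_s: 26.55
tcp_pos: [0.533, -0.0273, 0.1012]
eef_rot: [0.678, 0.735, 0.003, -0.001]
force: [-0.5, -0.1, 1.1]
grip_width: 0.341
```

```bash
python3 go.py .5322 -.0271 .102 .08
```

```text
t 26.55 pos [ 0.533  -0.0273  0.1012] yaw_y 0.08 grip 0.341 F [-0.5 -0.1  1.1] q7 -0.24 q [ 0.26  0.63 -0.37  1.9   0.34  0.67 -0.24]
now-frame shift units [ 0.01 -0.04 -0.04]  turn units [ 0.03 -0.07  0.  ]
after-turn shift units [ 0.01 -0.04 -0.04]
```

Call:
jog_arm(commands="0 0 0.15 0 0 0;0 0 0.1 0 0 0")

```text
time_s: 26.72
tcp_pos: [0.5332, -0.0272, 0.1011]
eef_rot: [0.678, 0.735, 0.002, -0.0]
force: [-4.1, -1.7, 13.5]
grip_width: 0.348
```

```bash
python3 go.py .5322 -.0271 .102 .08;python3 chk.py l20 .5322 -.0271 .085 .016 .050 30
```

```text
t 26.72 pos [ 0.5332 -0.0272  0.1011] yaw_y 0.08 grip 0.348 F [-4.1 -1.7 13.5] q7 -0.25 q [ 0.25  0.63 -0.37  1.9   0.35  0.67 -0.25]
now-frame shift units [ 0.01 -0.05 -0.04]  turn units [ 0.03 -0.03  0.  ]
after-turn shift units [ 0.01 -0.05 -0.04]
```

View pics/l20.png

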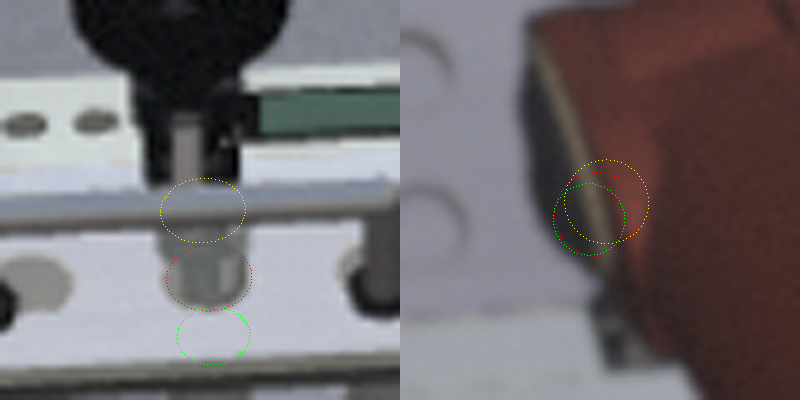

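Call:
jog_arm(commands="0 0 0 0 0 0;0 0 0 0 0 0;0 0 0 0 0 0;0 0 0 0 0 0", gripper=0.05)

```text
time_s: 27.15
tcp_pos: [0.5335, -0.0268, 0.1017]
eef_rot: [0.678, 0.735, 0.003, 0.001]
force: [0.4, -0.0, 0.3]
grip_width: 0.522
```

Call:
jog_arm(commands="0 0 -0.4 0 0 0;0 0 -0.7 0 0 0;0 0 -0.9 0 0 0;0 0 -0.9 0 0 0;0.3 0 -0.9 0 0 0;0.6 0.1 -0.8 0 0 -0.3;0.8 0.1 -0.4 0 0 -0.4;0.9 0.1 0 0 0 -0.4")

```text
time_s: 27.82
tcp_pos: [0.5324, 0.0219, 0.2051]
eef_rot: [0.647, 0.762, -0.001, -0.001]
force: [0.1, -0.5, -0.1]
grip_width: 0.524
```

```bash
python3 go.py .4294 .2986 .2 .55;python3 chk.py l21 .5322 -.0271 .085 .016 .050 30
```

```text
t 27.82 pos [0.5324 0.0219 0.2051] yaw_y 0.164 grip 0.524 F [ 0.1 -0.5 -0.1] q7 -0.19 q [ 0.23  0.5  -0.46  1.79  0.27  0.92 -0.19]
now-frame shift units [14.49 -2.83  0.29]  turn units [-0.03 -0.03 -4.83]
after-turn shift units [14.49  2.84  0.26]
```

View pics/l21.png

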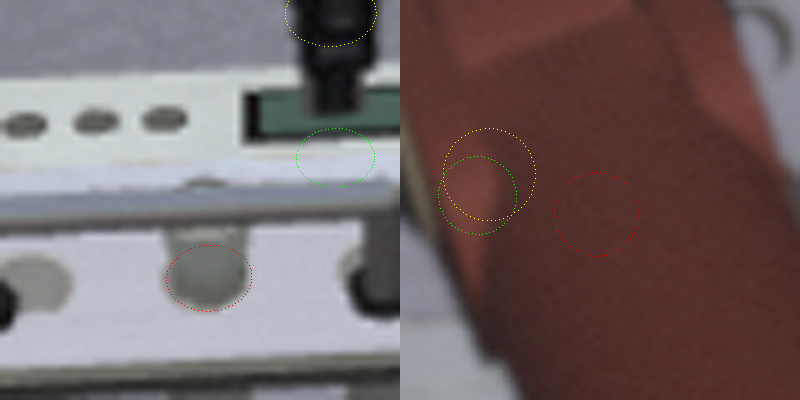

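Call:
jog_arm(commands="0.95 -0.15 0 0 0 -0.35;0.95 -0.15 0 0 0 -0.35;0.95 -0.1 0 0 0 -0.35;1 -0.1 0 0 0 -0.35;1 -0.05 0 0 0 -0.35;1 0 0 0 0 -0.35;1 0 0 0 0 -0.35;1 0.05 0 0 0 -0.35", gripper=0.1)

```text
time_s: 28.58
tcp_pos: [0.4742, 0.1743, 0.199]
eef_rot: [0.553, 0.833, -0.007, -0.005]
force: [0.1, 0.1, -0.4]
grip_width: 0.548
```

```bash
python3 go.py .4294 .2986 .2 .55; python3 look.py l22 .47 .32 .05 50
```

```text
t 28.58 pos [0.4742 0.1743 0.199 ] yaw_y 0.398 grip 0.548 F [ 0.1  0.1 -0.4] q7 -0.31 q [-0.03  0.49 -0.54  1.85  0.31  0.9  -0.31]
now-frame shift units [ 6.6   0.34 -0.05]  turn units [-0.22 -0.03 -1.9 ]
after-turn shift units [ 6.47  1.34 -0.05]
scene crop origin 321 146 scale 4.0
top crop origin 127 198 scale 4.0
```

View pics/l22.png

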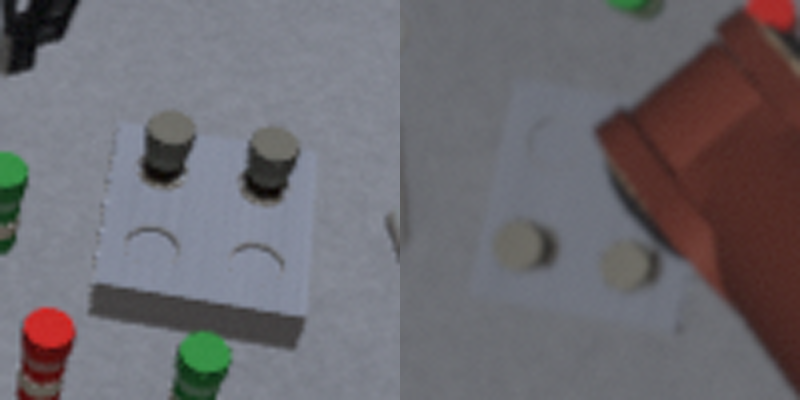

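Call:
jog_arm(commands="0.95 0.05 0 -0.1 0 -0.3;0.95 0.1 0 -0.1 0 -0.3;0.95 0.1 0.2 0 0 -0.3;0.95 0.15 0.5 0 0 -0.3;0.9 0.2 0.7 0 0 -0.2;0.6 0.1 0.7 0 0 -0.2;0.2 0.05 0.6 0 0 0;0 0 0 0 0 0")

```text
time_s: 29.35
tcp_pos: [0.4375, 0.2792, 0.14]
eef_rot: [0.498, 0.867, -0.004, 0.0]
force: [-0.2, -0.2, -0.1]
grip_width: 0.551
```

```bash
python3 go.py .4294 .2986 .11 .55
```

```text
t 29.35 pos [0.4375 0.2792 0.14  ] yaw_y 0.529 grip 0.551 F [-0.2 -0.2 -0.1] q7 -0.48 q [-0.27  0.58 -0.52  1.89  0.41  0.78 -0.48]
now-frame shift units [1.05 0.15 1.5 ]  turn units [-0.08  0.05 -0.26]
after-turn shift units [1.04 0.16 1.5 ]
```

Call:
jog_arm(commands="0.5 0.1 0 0 0 -0.2;0.4 0.05 0 0 0 0;0.1 0 0.3 0 0 0;0 0 0.5 0 0 0;0 0 0.4 0 0 0;0 0 0 0 0 0;0 0 0 0 0 0")

```text
time_s: 29.93
tcp_pos: [0.4314, 0.2961, 0.1144]
eef_rot: [0.492, 0.87, -0.005, 0.001]
force: [0.1, 1.0, -0.6]
grip_width: 0.55
```

```bash
python3 go.py .4294 .2986 .0545 .55
```

```text
t 29.93 pos [0.4314 0.2961 0.1144] yaw_y 0.541 grip 0.55 F [ 0.1  1.  -0.6] q7 -0.54 q [-0.32  0.62 -0.5   1.91  0.44  0.73 -0.54]
now-frame shift units [ 0.18 -0.    2.99]  turn units [-0.08  0.09 -0.11]
after-turn shift units [ 0.16 -0.02  3.  ]
```

Call:
jog_arm(commands="0.15 0 0.4 -0.1 0.1 -0.1;0 0 0.6 0 0 0;0 0 0.6 0 0 0;0 0 0.6 0 0 0;0 0 0.4 0 0 0;0 0 0.1 0 0 0;0 0 0 0 0 0")

```text
time_s: 30.52
tcp_pos: [0.4329, 0.2971, 0.0593]
eef_rot: [0.491, 0.871, 0.002, 0.002]
force: [0.3, -0.5, -0.7]
grip_width: 0.546
```

```bash
python3 go.py .4294 .2986 .0545 .55
```

```text
t 30.52 pos [0.4329 0.2971 0.0593] yaw_y 0.545 grip 0.546 F [ 0.3 -0.5 -0.7] q7 -0.59 q [-0.36  0.7  -0.43  1.95  0.51  0.59 -0.59]
now-frame shift units [ 0.15 -0.11  0.24]  turn units [ 0.07  0.01 -0.06]
after-turn shift units [ 0.15 -0.11  0.24]
```

Call:
jog_arm(commands="0.13 -0.1 0.15 0.05 0 0;0 0 0.1 0 0 0;0 0 0 0 0 0;0 0 0 0 0 0")

```text
time_s: 30.85
tcp_pos: [0.4305, 0.2991, 0.0554]
eef_rot: [0.491, 0.871, 0.002, 0.001]
force: [0.2, -1.4, -0.1]
grip_width: 0.55
```

```bash
python3 go.py .4294 .2986 .0545 .55
```

```text
t 30.85 pos [0.4305 0.2991 0.0554] yaw_y 0.544 grip 0.55 F [ 0.2 -1.4 -0.1] q7 -0.6 q [-0.37  0.71 -0.43  1.96  0.52  0.58 -0.6 ]
now-frame shift units [ 0.01 -0.06  0.04]  turn units [ 0.05  0.   -0.07]
after-turn shift units [ 0.01 -0.06  0.04]
```

Call:
jog_arm(commands="0 0 0 0 0 0;0 0 0 0 0 0;0 0 0 0 0 0;0 0 0 0 0 0", gripper=-1, force=50)

```text
time_s: 31.18
tcp_pos: [0.4309, 0.2995, 0.0564]
eef_rot: [0.491, 0.871, 0.003, 0.002]
force: [0.0, -0.1, -0.2]
grip_width: 0.342
```

```bash
python3 go.py .4294 .2986 .0545 .55
```

```text
t 31.18 pos [0.4309 0.2995 0.0564] yaw_y 0.544 grip 0.342 F [ 0.  -0.1 -0.2] q7 -0.6 q [-0.37  0.71 -0.43  1.95  0.52  0.58 -0.6 ]
now-frame shift units [ 0.   -0.09  0.1 ]  turn units [ 0.08  0.   -0.07]
after-turn shift units [ 0.   -0.09  0.1 ]
```

Call:
jog_arm(commands="0 0 -0.4 0 0 0;0 0 -0.6 0 0 0;0 0 -0.8 0 0 0;0 0 -0.9 0 0 0;0 0 -0.9 0 0 0;0 0 -0.9 0 0 0;0 0 -0.9 0 0 0;0 0 -0.9 0 0 0")

```text
time_s: 31.85
tcp_pos: [0.4274, 0.2965, 0.1866]
eef_rot: [0.49, 0.871, -0.003, -0.001]
force: [-0.6, 0.6, -0.3]
grip_width: 0.344
```

```bash
python3 go.py .5268 .0387 .2 .08; python3 chk.py l23 .4294 .2986 .13 .016 .0514 30
```

```text
t 31.85 pos [0.4274 0.2965 0.1866] yaw_y 0.546 grip 0.344 F [-0.6  0.6 -0.3] q7 -0.46 q [-0.27  0.52 -0.57  1.84  0.36  0.89 -0.46]
now-frame shift units [-13.6   -2.44  -0.64]  turn units [-0.06  0.03  5.82]
after-turn shift units [-13.24   3.93  -0.67]
```

View pics/l23.png

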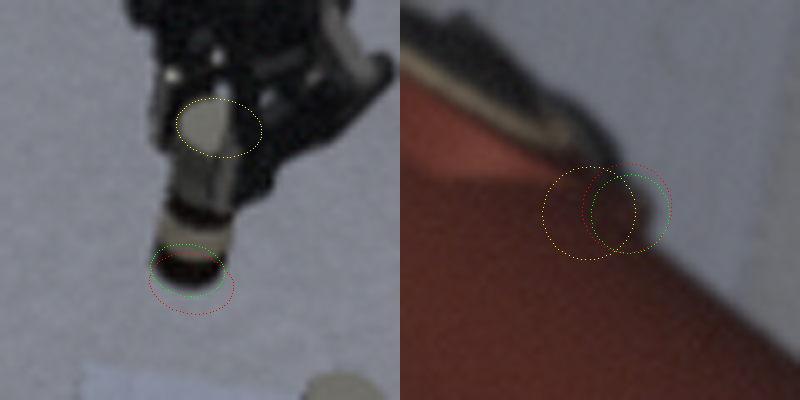

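Call:
jog_arm(commands="-0.85 -0.15 -0.4 0 0 0.4;-0.9 -0.15 -0.3 0 0 0.4;-0.95 -0.1 -0.2 0 0 0.4;-0.95 -0.1 0 0 0 0.4;-0.95 -0.05 0 0 0 0.4;-0.95 0 0 0 0 0.4;-0.95 0.05 0 0 0 0.4;-0.95 0.05 0 0 0 0.4")

```text
time_s: 32.62
tcp_pos: [0.4792, 0.1569, 0.2038]
eef_rot: [0.597, 0.802, -0.001, -0.003]
force: [0.4, 0.8, -0.0]
grip_width: 0.342
```

```bash
python3 go.py .5268 .0387 .2 .08
```

```text
t 32.62 pos [0.4792 0.1569 0.2038] yaw_y 0.291 grip 0.342 F [ 0.4  0.8 -0. ] q7 -0.36 q [-0.    0.47 -0.51  1.86  0.28  0.89 -0.36]
now-frame shift units [-6.35  0.59  0.17]  turn units [-0.06 -0.03  2.64]
after-turn shift units [-6.08  1.9   0.19]
```

Call:
jog_arm(commands="-0.9 0.1 0 0 0 0.4;-0.95 0.15 0 0 0 0.4;-0.95 0.2 0 0 0 0.4;-0.95 0.25 0 0 0 0.4;-0.95 0.3 0 0 0 0.4;-0.7 0.25 0 0 0 0.3;-0.3 0.1 0 0 0 0;0 0 0 0 0 0")

```text
time_s: 33.28
tcp_pos: [0.5267, 0.0374, 0.1965]
eef_rot: [0.675, 0.738, -0.008, -0.005]
force: [-1.0, 0.5, -0.5]
grip_width: 0.343
```

```bash
python3 go.py .5268 .0387 .155 .08
```

```text
t 33.28 pos [0.5267 0.0374 0.1965] yaw_y 0.09 grip 0.343 F [-1.   0.5 -0.5] q7 -0.29 q [ 0.18  0.51 -0.44  1.8   0.26  0.92 -0.29]
now-frame shift units [0.07 0.05 2.07]  turn units [-0.24  0.04  0.12]
after-turn shift units [0.06 0.01 2.07]
```

Call:
jog_arm(commands="0 0 0.4 -0.2 0 0.1;0 0 0.6 0 0 0;0 0 0.6 0 0 0;0 0 0.4 0 0 0;0 0 0 0 0 0;0 0 0 0 0 0")

```text
time_s: 33.78
tcp_pos: [0.5241, 0.0439, 0.1547]
eef_rot: [0.674, 0.739, -0.001, -0.002]
force: [-0.1, -0.0, -0.5]
grip_width: 0.348
```

```bash
python3 go.py .5268 .0387 .14 .08; python3 chk.py l24 .5268 .0387 .085 .016 .0514 30
```

```text
t 33.78 pos [0.5241 0.0439 0.1547] yaw_y 0.091 grip 0.348 F [-0.1 -0.  -0.5] q7 -0.33 q [ 0.15  0.55 -0.42  1.86  0.3   0.79 -0.33]
now-frame shift units [-0.27  0.11  0.73]  turn units [-0.05 -0.03  0.14]
after-turn shift units [-0.27  0.11  0.73]
```

View pics/l24.png

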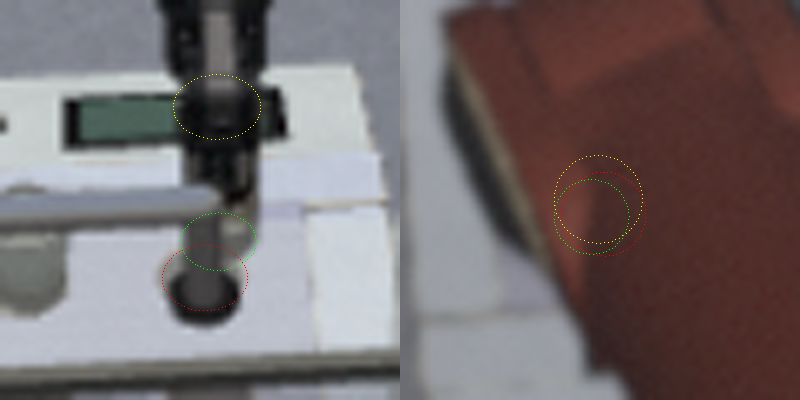

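Call:
jog_arm(commands="-0.25 0.1 0.1 0 0 0.1;0 0 0.2 0 0 0;0 0 0.2 0 0 0;0 0 0 0 0 0;0 0 0 0 0 0")

```text
time_s: 34.3
tcp_pos: [0.5288, 0.0386, 0.146]
eef_rot: [0.678, 0.735, 0.001, -0.0]
force: [0.0, -0.6, -0.5]
grip_width: 0.346
```

```bash
python3 go.py .5268 .0387 .14 .08
```

```text
t 34.3 pos [0.5288 0.0386 0.146 ] yaw_y 0.082 grip 0.346 F [ 0.  -0.6 -0.5] q7 -0.33 q [ 0.16  0.56 -0.41  1.87  0.31  0.77 -0.33]
now-frame shift units [ 0.01 -0.1   0.3 ]  turn units [ 0.02 -0.03  0.02]
after-turn shift units [ 0.01 -0.1   0.3 ]
```

Call:
jog_arm(commands="0 -0.07 0.2 0 0 0;0 0 0.2 0 0 0;0 0 0 0 0 0;0 0 0 0 0 0")

```text
time_s: 34.63
tcp_pos: [0.5271, 0.0384, 0.1371]
eef_rot: [0.678, 0.735, 0.001, -0.0]
force: [-0.0, 0.8, -0.6]
grip_width: 0.347
```

```bash
python3 go.py .5268 .0387 .1014 .08; python3 chk.py l25 .5268 .0387 .085 .016 .0514 30
```

```text
t 34.63 pos [0.5271 0.0384 0.1371] yaw_y 0.082 grip 0.347 F [-0.   0.8 -0.6] q7 -0.34 q [ 0.15  0.57 -0.4   1.88  0.32  0.75 -0.34]
now-frame shift units [ 0.01 -0.02  1.79]  turn units [ 0.02 -0.03  0.02]
after-turn shift units [ 0.02 -0.01  1.79]
```

View pics/l25.png

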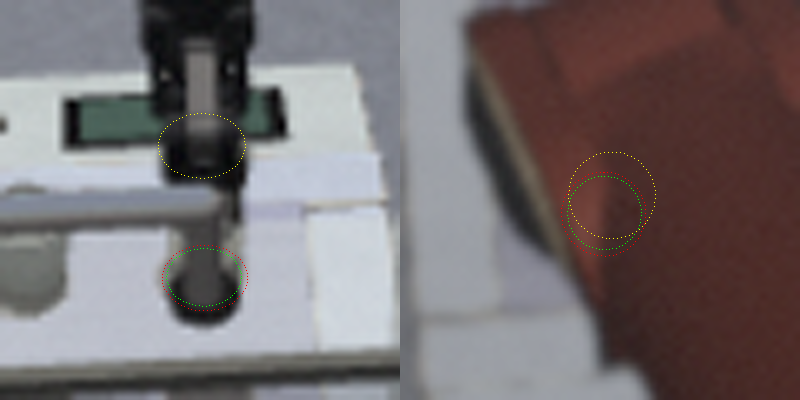

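Call:
jog_arm(commands="0 0 0.2 0 0 0;0 0 0.3 0 0 0;0 0 0.3 0 0 0;0 0 0.1 0 0 0;0 0 0 0 0 0")

```text
time_s: 35.15
tcp_pos: [0.5274, 0.0382, 0.1176]
eef_rot: [0.678, 0.735, 0.001, 0.0]
force: [0.2, -0.1, -0.2]
grip_width: 0.344
```

```bash
python3 go.py .5268 .0387 .1014 .08
```

```text
t 35.15 pos [0.5274 0.0382 0.1176] yaw_y 0.081 grip 0.344 F [ 0.2 -0.1 -0.2] q7 -0.36 q [ 0.14  0.6  -0.39  1.9   0.33  0.7  -0.36]
now-frame shift units [ 0.03 -0.03  0.81]  turn units [ 0.02 -0.02  0.02]
after-turn shift units [ 0.03 -0.03  0.81]
```

Call:
jog_arm(commands="0 -0.03 0.2 0 0 0;0 0 0.3 0 0 0;0 0 0.25 0 0 0;0 0 0.1 0 0 0;0 0 0 0 0 0")

```text
time_s: 35.57
tcp_pos: [0.5275, 0.0386, 0.1011]
eef_rot: [0.678, 0.735, 0.002, 0.001]
force: [0.5, -0.9, -1.3]
grip_width: 0.343
```

```bash
python3 go.py .5268 .0387 .1014 .08
```

```text
t 35.57 pos [0.5275 0.0386 0.1011] yaw_y 0.082 grip 0.343 F [ 0.5 -0.9 -1.3] q7 -0.38 q [ 0.13  0.63 -0.37  1.91  0.35  0.66 -0.38]
now-frame shift units [ 0.01 -0.04 -0.01]  turn units [ 0.04 -0.01  0.02]
after-turn shift units [ 0.01 -0.04 -0.01]
```

Call:
jog_arm(commands="0 0 0.15 0 0 0;0 0 0.1 0 0 0")

```text
time_s: 35.73
tcp_pos: [0.5278, 0.0386, 0.1009]
eef_rot: [0.678, 0.735, 0.001, 0.002]
force: [-4.7, -1.3, 13.8]
grip_width: 0.345
```

Seated (13.8 N at bottom). Release and go for the third.

Call:
jog_arm(commands="0 0 0 0 0 0;0 0 0 0 0 0;0 0 0 0 0 0;0 0 0 0 0 0", gripper=0.05)

```text
time_s: 36.07
tcp_pos: [0.5284, 0.0391, 0.1014]
eef_rot: [0.678, 0.735, 0.002, 0.003]
force: [0.1, -0.7, 0.9]
grip_width: 0.526
```

Call:
jog_arm(commands="0 0 -0.4 0 0 0;0 0 -0.7 0 0 0;0 0 -0.9 0 0 0;0 0 -0.9 0 0 0;0.3 0 -0.9 0 0 0;0.6 0 -0.8 0 0 -0.3;0.8 0 -0.4 0 0 -0.4;0.9 0 0 0 0 -0.4")

```text
time_s: 36.73
tcp_pos: [0.5216, 0.0875, 0.2045]
eef_rot: [0.647, 0.763, -0.002, 0.002]
force: [0.9, 0.6, 1.0]
grip_width: 0.527
```

```bash
python3 go.py .4416 .365 .2 .65;python3 chk.py l26 .5268 .0387 .085 .016 .050 30
```

```text
t 36.73 pos [0.5216 0.0875 0.2045] yaw_y 0.165 grip 0.527 F [0.9 0.6 1. ] q7 -0.32 q [ 0.1   0.49 -0.46  1.8   0.28  0.91 -0.32]
now-frame shift units [14.35 -1.67  0.16]  turn units [-0.02  0.05 -6.07]
after-turn shift units [13.47  5.21  0.22]
```

View pics/l26.png

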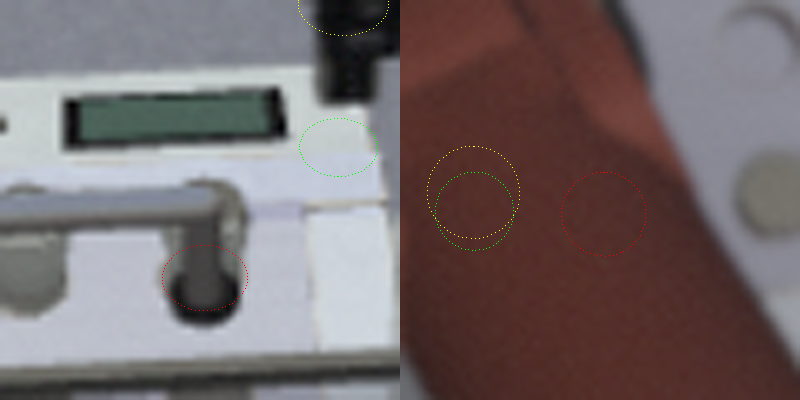

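Call:
jog_arm(commands="0.95 -0.15 0 0 0 -0.4;0.95 -0.1 0 0 0 -0.4;0.95 -0.1 0 0 0 -0.4;1 -0.05 0 0 0 -0.4;1 0 0 0 0 -0.4;1 0.05 0 0 0 -0.4;1 0.1 0 0 0 -0.4;1 0.15 0 0 0 -0.4", gripper=0.1)

```text
time_s: 37.5
tcp_pos: [0.4716, 0.2361, 0.1961]
eef_rot: [0.542, 0.84, -0.01, -0.001]
force: [-0.1, -0.1, -0.3]
grip_width: 0.547
```

```bash
python3 go.py .4416 .365 .2 .65; python3 look.py l27 .47 .32 .05 50
```

```text
t 37.5 pos [0.4716 0.2361 0.1961] yaw_y 0.424 grip 0.547 F [-0.1 -0.1 -0.3] q7 -0.41 q [-0.16  0.52 -0.53  1.8   0.33  0.93 -0.41]
now-frame shift units [ 6.49  1.28 -0.28]  turn units [-0.24  0.08 -2.82]
after-turn shift units [ 6.04  2.7  -0.19]
scene crop origin 321 146 scale 4.0
top crop origin 127 198 scale 4.0
```

View pics/l27.png

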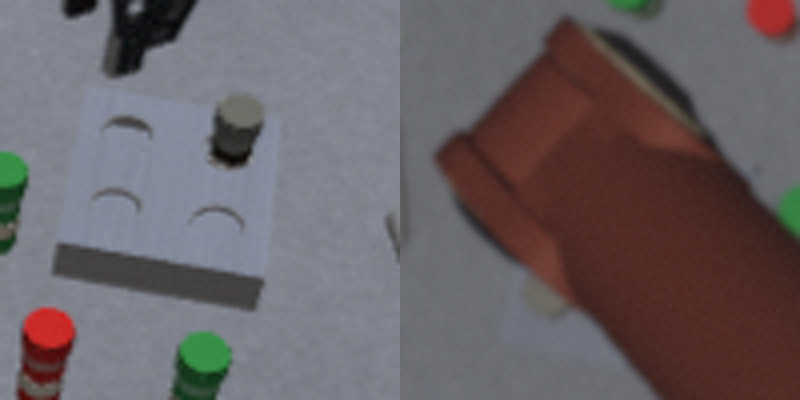

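```bash
python3 - <<'E'
from h import *
c=cam('scene')
Z=c['img'][146:246,321:421]; cv2.imwrite('pics/l28.png',cv2.resize(Z[10:50,40:80],(600,600),interpolation=cv2.INTER_CUBIC)[:,:,::-1])
for u,v in((240,109),): print(onz(c,321+u/4-.5+.125,146+v/4-.5+.125,.079).round(4),onz(c,321+274/4-.4,146+143/4-.4,.079).round(4))
# bystanders unaffected; carrier corner spots
for u,v in((88,87),(282,122),(263,280)): print(onz(c,321+u/4,146+v/4,.036).round(4))
E
```

```text
[0.411  0.3464 0.079 ] [0.4407 0.3653 0.079 ]
[0.3542 0.255  0.036 ]
[0.3832 0.387  0.036 ]
[0.5226 0.3575 0.036 ]
```

View pics/l28.png

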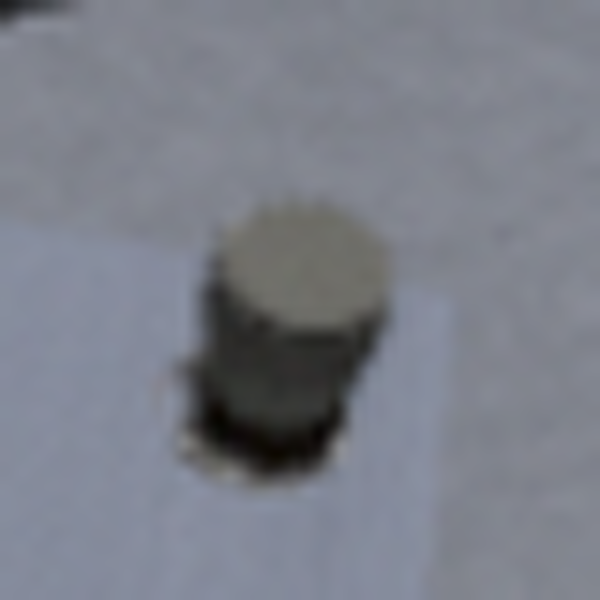

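```bash
python3 - <<'E'
from h import *
c=cam('scene'); print(onz(c,380.85,173.4,.079))
E
python3 go.py .4118 .3455 .12 .65
```

```text
[0.41289108 0.34675077 0.079     ]
t 37.7 pos [0.472  0.2356 0.1963] yaw_y 0.424 grip 0.551 F [ 0.3 -1.  -0.2] q7 -0.41 q [-0.16  0.52 -0.53  1.8   0.33  0.93 -0.41]
now-frame shift units [ 6.28 -0.41  3.77]  turn units [-0.24  0.09 -2.83]
after-turn shift units [6.2  0.93 3.81]
```

Call:
jog_arm(commands="0.9 -0.1 0 -0.2 0 -0.4;0.95 -0.05 0.2 0 0 -0.4;0.95 0 0.5 0 0 -0.4;0.95 0.05 0.6 0 0 -0.4;0.95 0.1 0.6 0 0 -0.4;0.7 0.1 0.7 0 0 -0.3;0.3 0 0.5 0 0 0;0 0 0 0 0 0")

```text
time_s: 38.37
tcp_pos: [0.4275, 0.3213, 0.1274]
eef_rot: [0.473, 0.881, -0.009, 0.008]
force: [-0.0, 0.1, 0.1]
grip_width: 0.551
```

```bash
python3 go.py .4122 .346 .11 .65; python3 look.py l29 .43 .31 .05 50
```

```text
t 38.37 pos [0.4275 0.3213 0.1274] yaw_y 0.584 grip 0.551 F [-0.   0.1  0.1] q7 -0.54 q [-0.37  0.62 -0.51  1.86  0.45  0.79 -0.54]
now-frame shift units [1.47 0.05 0.83]  turn units [-0.12  0.29 -0.82]
after-turn shift units [1.45 0.14 0.87]
scene crop origin 315 135 scale 4.0
top crop origin 130 213 scale 4.0
```

View pics/l29.png

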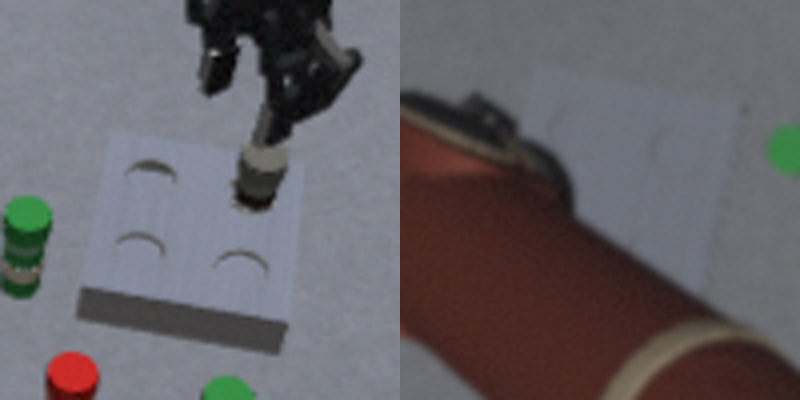

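Call:
jog_arm(commands="0.6 0 -0.1 -0.1 0.1 -0.4;0.6 0.05 0 0 0.1 -0.3;0.2 0.05 0 0 0.1 -0.1;0 0 0 0 0 0;0 0 0 0 0 0")

```text
time_s: 38.88
tcp_pos: [0.4176, 0.3448, 0.1335]
eef_rot: [0.447, 0.895, 0.003, 0.002]
force: [-0.3, 0.2, 0.8]
grip_width: 0.554
```

```bash
python3 go.py .4122 .346 .0545 .65
```

```text
t 38.88 pos [0.4176 0.3448 0.1335] yaw_y 0.645 grip 0.554 F [-0.3  0.2  0.8] q7 -0.51 q [-0.38  0.62 -0.55  1.85  0.44  0.79 -0.51]
now-frame shift units [ 0.21 -0.21  3.95]  turn units [ 0.09  0.   -0.06]
after-turn shift units [ 0.21 -0.18  3.95]
```

Call:
jog_arm(commands="0.2 -0.2 0.2 0.1 0 0;0 0 0.5 0 0 0;0 0 0.5 0 0 0;0 0 0.1 0 0 0;0 0 0 0 0 0;0 0 0 0 0 0")

```text
time_s: 39.38
tcp_pos: [0.4117, 0.3444, 0.1043]
eef_rot: [0.447, 0.894, -0.002, -0.0]
force: [0.6, -0.5, 0.0]
grip_width: 0.55
```

```bash
python3 go.py .4122 .346 .0545 .65;  python3 look.py l30 .412 .346 .09 25
```

```text
t 39.38 pos [0.4117 0.3444 0.1043] yaw_y 0.644 grip 0.55 F [ 0.6 -0.5  0. ] q7 -0.55 q [-0.4   0.66 -0.52  1.88  0.47  0.73 -0.55]
now-frame shift units [0.05 0.08 2.49]  turn units [-0.04  0.02 -0.08]
after-turn shift units [0.05 0.07 2.49]
scene crop origin 356 145 scale 8.0
top crop origin 138 245 scale 8.0
```

View pics/l30.png

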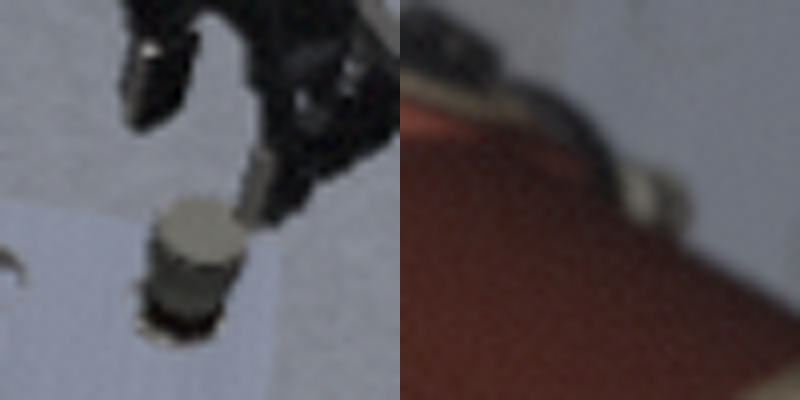

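Call:
jog_arm(commands="0.05 0.05 0.4 0 0 0;0 0 0.6 0 0 0;0 0 0.6 0 0 0;0 0 0.4 0 0 0;0 0 0 0 0 0;0 0 0 0 0 0")

```text
time_s: 39.98
tcp_pos: [0.4136, 0.3475, 0.0631]
eef_rot: [0.448, 0.894, 0.001, 0.001]
force: [0.3, -0.3, 0.4]
grip_width: 0.55
```

```bash
python3 go.py .4122 .346 .0545 .65
```

```text
t 39.98 pos [0.4136 0.3475 0.0631] yaw_y 0.643 grip 0.55 F [ 0.3 -0.3  0.4] q7 -0.6 q [-0.44  0.72 -0.47  1.9   0.52  0.64 -0.6 ]
now-frame shift units [-0.02 -0.1   0.43]  turn units [ 0.03  0.01 -0.09]
after-turn shift units [-0.02 -0.1   0.43]
```

Call:
jog_arm(commands="0 -0.08 0.2 0 0 0;0 0 0.2 0 0 0;0 0 0 0 0 0;0 0 0 0 0 0")

```text
time_s: 40.32
tcp_pos: [0.4127, 0.3472, 0.0554]
eef_rot: [0.448, 0.894, 0.002, 0.001]
force: [0.6, 0.5, 0.3]
grip_width: 0.55
```

Call:
jog_arm(commands="0 0 0 0 0 0;0 0 0 0 0 0;0 0 0 0 0 0;0 0 0 0 0 0", gripper=-1, force=50)

```text
time_s: 40.65
tcp_pos: [0.4131, 0.3476, 0.0563]
eef_rot: [0.448, 0.894, 0.003, 0.001]
force: [0.3, -0.0, 0.0]
grip_width: 0.342
```

```bash
python3 go.py .4122 .346 .0545 .65
```

```text
t 40.65 pos [0.4131 0.3476 0.0563] yaw_y 0.643 grip 0.342 F [ 0.3 -0.   0. ] q7 -0.61 q [-0.45  0.73 -0.46  1.91  0.53  0.62 -0.61]
now-frame shift units [-0.04 -0.08  0.09]  turn units [ 0.08  0.   -0.09]
after-turn shift units [-0.04 -0.08  0.09]
```

Call:
jog_arm(commands="0 0 -0.4 0 0 0;0 0 -0.6 0 0 0;0 0 -0.8 0 0 0;0 0 -0.9 0 0 0;0 0 -0.9 0 0 0;0 0 -0.9 0 0 0;0 0 -0.9 0 0 0;0 0 -0.9 0 0 0")

```text
time_s: 41.32
tcp_pos: [0.4101, 0.3446, 0.1867]
eef_rot: [0.447, 0.895, -0.002, -0.0]
force: [0.7, 0.2, 0.2]
grip_width: 0.342
```

```bash
python3 go.py .5376 -.0929 .22 .08; python3 chk.py l31 .4122 .346 .13 .016 .0514 30
```

```text
t 41.32 pos [0.4101 0.3446 0.1867] yaw_y 0.644 grip 0.342 F [0.7 0.2 0.2] q7 -0.47 q [-0.35  0.55 -0.59  1.8   0.38  0.91 -0.47]
now-frame shift units [-21.33  -8.04  -1.61]  turn units [-0.04  0.02  7.05]
after-turn shift units [-22.32   4.61  -1.66]
```

View pics/l31.png

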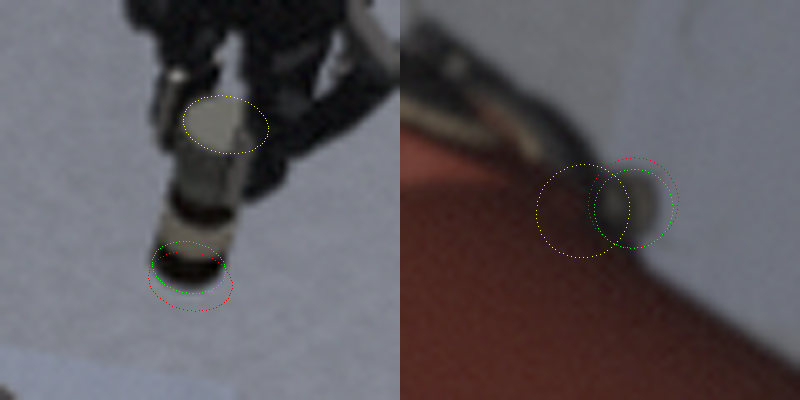

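Call:
jog_arm(commands="-0.85 -0.35 -0.5 0 0 0.35;-0.9 -0.3 -0.5 0 0 0.35;-0.95 -0.3 -0.3 0 0 0.35;-0.95 -0.25 -0.2 0 0 0.35;-0.95 -0.2 0 0 0 0.35;-0.95 -0.2 0 0 0 0.35;-0.95 -0.15 0 0 0 0.35;-0.95 -0.1 0 0 0 0.35")

```text
time_s: 42.08
tcp_pos: [0.4533, 0.1971, 0.2165]
eef_rot: [0.543, 0.84, 0.0, -0.002]
force: [-0.4, -0.6, -0.3]
grip_width: 0.343
```

```bash
python3 go.py .5376 -.0929 .22 .08
```

```text
t 42.08 pos [0.4533 0.1971 0.2165] yaw_y 0.422 grip 0.343 F [-0.4 -0.6 -0.3] q7 -0.33 q [-0.06  0.44 -0.56  1.87  0.29  0.91 -0.33]
now-frame shift units [-14.96  -2.1   -0.24]  turn units [-0.03 -0.05  4.28]
after-turn shift units [-14.79   3.04  -0.17]
```

Call:
jog_arm(commands="-0.95 -0.1 0 0 0 0.3;-0.95 -0.1 0 0 0 0.3;-0.95 -0.05 0 0 0 0.3;-0.95 0 0 0 0 0.3;-0.95 0 0 0 0 0.3;-0.95 0.05 0 0 0 0.3;-0.95 0.05 0 0 0 0.3;-0.95 0.1 0 0 0 0.3")

```text
time_s: 42.75
tcp_pos: [0.4988, 0.0429, 0.2099]
eef_rot: [0.625, 0.781, -0.005, -0.006]
force: [0.0, -0.4, -0.8]
grip_width: 0.342
```

```bash
python3 go.py .5376 -.0929 .21 .08
```

```text
t 42.75 pos [0.4988 0.0429 0.2099] yaw_y 0.221 grip 0.342 F [ 0.  -0.4 -0.8] q7 -0.18 q [ 0.21  0.45 -0.49  1.85  0.26  0.91 -0.18]
now-frame shift units [-7.05  0.4  -0.03]  turn units [-0.2  -0.02  1.76]
after-turn shift units [-6.92  1.39 -0.01]
```

Call:
jog_arm(commands="-0.95 0.1 0 -0.1 0 0.25;-0.95 0.15 0 -0.1 0 0.25;-0.95 0.15 0 0 0 0.25;-0.95 0.2 0 0 0 0.25;-0.95 0.2 0 0 0 0.25;-0.9 0.2 0 0 0 0.25;-0.5 0.1 0 0 0 0;0 0 0 0 0 0")

```text
time_s: 43.42
tcp_pos: [0.5378, -0.0875, 0.2026]
eef_rot: [0.675, 0.737, -0.004, -0.004]
force: [-0.2, -0.8, 0.2]
grip_width: 0.348
```

```bash
python3 go.py .5376 -.0929 .16 .08
```

```text
t 43.42 pos [ 0.5378 -0.0875  0.2026] yaw_y 0.088 grip 0.348 F [-0.2 -0.8  0.2] q7 -0.05 q [ 0.4   0.52 -0.43  1.75  0.26  0.94 -0.05]
now-frame shift units [-0.27 -0.01  2.13]  turn units [-0.15 -0.01  0.1 ]
after-turn shift units [-0.27 -0.03  2.13]
```

Call:
jog_arm(commands="-0.25 0 0.3 -0.1 0 0.1;0 0 0.6 0 0 0;0 0 0.6 0 0 0;-0.1 0 0.4 0 0 0;0 0 0 0 0 0;0 0 0 0 0 0")

```text
time_s: 43.92
tcp_pos: [0.5364, -0.0902, 0.1614]
eef_rot: [0.676, 0.737, -0.0, -0.003]
force: [-0.2, 0.3, -0.9]
grip_width: 0.343
```

```bash
python3 go.py .5376 -.0929 .14 .08; python3 chk.py l32 .5376 -.0929 .085 .016 .0514 30
```

```text
t 43.92 pos [ 0.5364 -0.0902  0.1614] yaw_y 0.085 grip 0.343 F [-0.2  0.3 -0.9] q7 -0.07 q [ 0.4   0.56 -0.41  1.81  0.29  0.83 -0.07]
now-frame shift units [-0.14  0.05  1.07]  turn units [-0.06 -0.06  0.07]
after-turn shift units [-0.14  0.05  1.07]
```

View pics/l32.png

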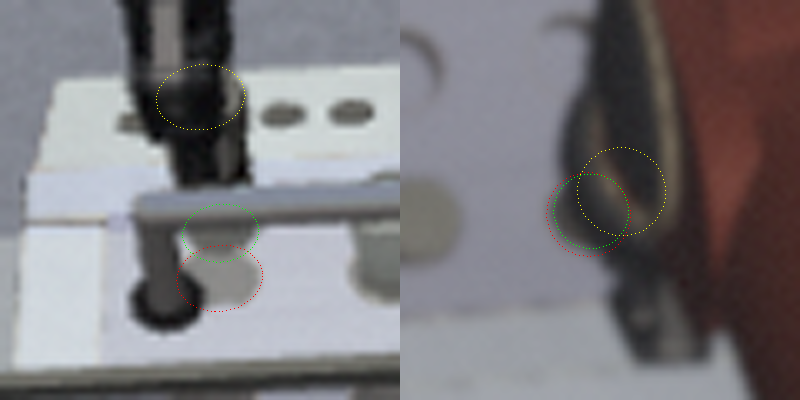

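Call:
jog_arm(commands="-0.14 0.05 0.3 0 0 0;-0.02 0 0.4 0 0 0;0 0 0.3 0 0 0;0 0 0.1 0 0 0;0 0 0 0 0 0;0 0 0 0 0 0")

```text
time_s: 44.52
tcp_pos: [0.5393, -0.0934, 0.1391]
eef_rot: [0.676, 0.737, 0.001, -0.001]
force: [-0.1, 0.0, -0.4]
grip_width: 0.342
```

```bash
python3 go.py .5376 -.0929 .1014 .08; python3 chk.py l33 .5376 -.0929 .085 .016 .0514 30
```

```text
t 44.52 pos [ 0.5393 -0.0934  0.1391] yaw_y 0.085 grip 0.342 F [-0.1  0.  -0.4] q7 -0.08 q [ 0.39  0.6  -0.4   1.82  0.31  0.78 -0.08]
now-frame shift units [ 0.03 -0.08  1.88]  turn units [-0.   -0.05  0.07]
after-turn shift units [ 0.03 -0.08  1.88]
```

View pics/l33.png

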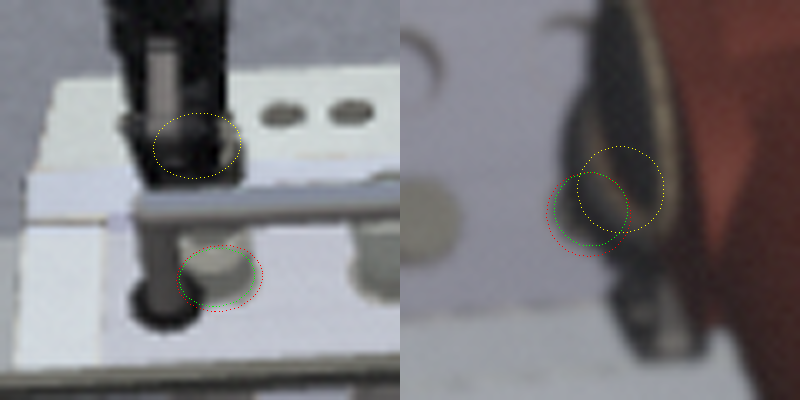

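Call:
jog_arm(commands="0.02 -0.07 0.2 0 0 0;0 0 0.3 0 0 0;0 0 0.3 0 0 0;0 0 0.1 0 0 0;0 0 0 0 0 0")

```text
time_s: 45.03
tcp_pos: [0.5383, -0.0931, 0.1201]
eef_rot: [0.676, 0.737, 0.002, -0.001]
force: [-0.0, -0.6, -0.1]
grip_width: 0.34
```

```bash
python3 go.py .5376 -.0929 .1014 .08
```

```text
t 45.03 pos [ 0.5383 -0.0931  0.1201] yaw_y 0.085 grip 0.34 F [-0.  -0.6 -0.1] q7 -0.09 q [ 0.38  0.62 -0.38  1.85  0.32  0.74 -0.09]
now-frame shift units [ 0.01 -0.04  0.94]  turn units [ 0.02 -0.04  0.07]
after-turn shift units [ 0.01 -0.03  0.94]
```

Call:
jog_arm(commands="0 -0.03 0.2 0 0 0;0 0 0.3 0 0 0;0 0 0.25 0 0 0;0 0 0.1 0 0 0;0 0 0 0 0 0")

```text
time_s: 45.45
tcp_pos: [0.5377, -0.093, 0.101]
eef_rot: [0.676, 0.737, 0.002, -0.001]
force: [0.4, 0.2, 0.8]
grip_width: 0.343
```

```bash
python3 go.py .5376 -.0929 .1014 .08
```

```text
t 45.45 pos [ 0.5377 -0.093   0.101 ] yaw_y 0.085 grip 0.343 F [0.4 0.2 0.8] q7 -0.11 q [ 0.37  0.65 -0.37  1.86  0.34  0.69 -0.11]
now-frame shift units [ 0.01 -0.01 -0.02]  turn units [ 0.02 -0.04  0.07]
after-turn shift units [ 0.01 -0.01 -0.02]
```

Call:
jog_arm(commands="0 0 0.15 0 0 0;0 0 0.1 0 0 0")

```text
time_s: 45.62
tcp_pos: [0.538, -0.0929, 0.1009]
eef_rot: [0.676, 0.737, 0.001, 0.0]
force: [-3.7, -0.3, 9.9]
grip_width: 0.346
```

Seated. Release, lift well above.

Call:
jog_arm(commands="0 0 0 0 0 0;0 0 0 0 0 0;0 0 0 0 0 0;0 0 0 0 0 0", gripper=0.05)

```text
time_s: 45.95
tcp_pos: [0.5392, -0.0929, 0.1026]
eef_rot: [0.676, 0.737, 0.002, 0.002]
force: [0.5, 0.3, 0.6]
grip_width: 0.522
```

Call:
jog_arm(commands="0 0 -0.4 0 0 0;0 0 -0.7 0 0 0;0 0 -0.9 0 0 0;0 -0.1 -1 0 0 0;0 -0.2 -1 0 0 0;0 -0.3 -1 0 0 0;0 -0.4 -1 0 0 0;0 -0.4 -1 0 0 0")

```text
time_s: 46.62
tcp_pos: [0.508, -0.0947, 0.2449]
eef_rot: [0.676, 0.737, -0.001, -0.004]
force: [0.1, -0.8, -0.9]
grip_width: 0.528
```

Call:
jog_arm(commands="0 -0.5 -1 0 0 0;-0.4 -0.5 -1 0 0 0;-0.8 -0.5 -0.8 0 0 0;-1 -0.5 -0.8 0 0 0;-1 -0.5 -0.8 0 0 0;-1 -0.5 -0.5 0 0 0;-0.8 -0.3 0 0 0 0;0 0 0 0 0 0")

```text
time_s: 47.28
tcp_pos: [0.4489, -0.2022, 0.3563]
eef_rot: [0.673, 0.74, 0.002, 0.001]
force: [-0.9, -0.9, -0.5]
grip_width: 0.523
```

```bash
python3 go.py .695 -.0155 .40 .08; python3 - <<'E'
from h import *
c=cam('top');s=cam('scene'); save(s,'s40.png'); save(c,'t40.png')
E
```

```text
t 47.28 pos [ 0.4489 -0.2022  0.3563] yaw_y 0.094 grip 0.523 F [-0.9 -0.9 -0.5] q7 0.33 q [ 0.71  0.28 -0.45  1.65  0.13  1.24  0.33]
now-frame shift units [ 8.14 13.13 -2.13]  turn units [0.05 0.   0.17]
after-turn shift units [ 8.32 13.01 -2.18]
```

View pics/s40.png

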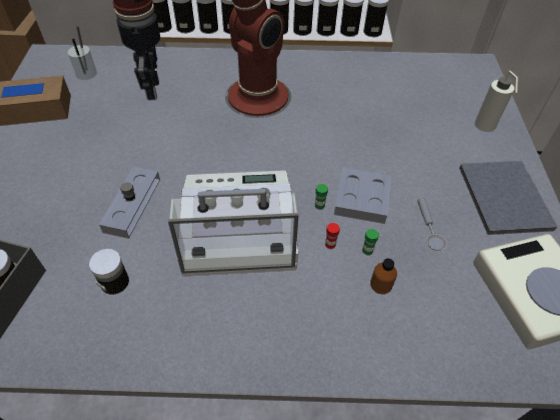

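View pics/t40.png

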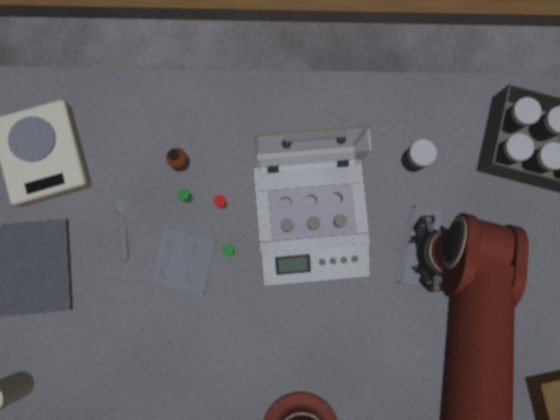

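```bash
python3 - <<'E'
from h import *
o=[]
for k in('scene','top'):
    c=cam(k); im=c['img'].copy(); im=cv2.resize(im,None,fx=4,fy=4,interpolation=cv2.INTER_CUBIC)
    def dot(p,col,r=2):
        u,v=proj(c,p); cv2.circle(im,(int((u+.5)*4),int((v+.5)*4)),r,col,-1); return u,v
    e=np.array([-.08,.997,0]); b=np.array([.696,-.0184,.3146])
    for t in(-.06,0,.06): dot(b+e*t,(255,0,0))
    for p in((.5268,.0387),(.5322,-.0271),(.5376,-.0929)):
        for a in np.linspace(0,6.28,50): dot([p[0]+.0155*np.cos(a),p[1]+.0155*np.sin(a),.124],(255,255,0),1)
    x0,y0=(160*4,165*4) if k=='scene' else (245*4,120*4)
    o.append(im[y0:y0+500,x0:x0+560][:, :])
o=[cv2.resize(a,(400,357)) for a in o]
cv2.imwrite('pics/l41.png',np.hstack(o)[:,:,::-1])
E
```

```text
(no output)
```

View pics/l41.png

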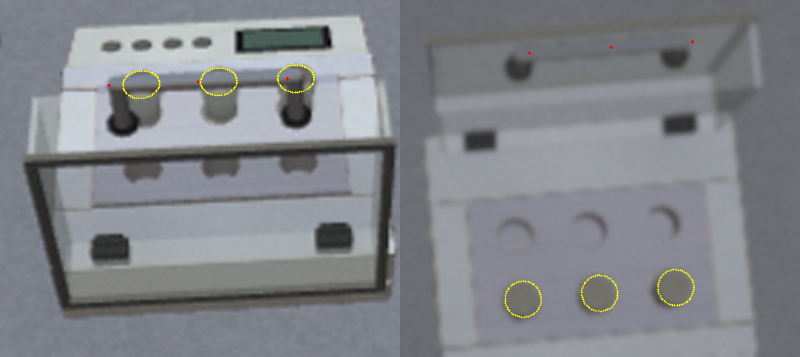

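Call:
jog_arm(commands="0.4 0.6 -0.6 0 0 0.1;0.5 0.8 -0.5 0 0 0.1;0.5 0.85 -0.4 0 0 0;0.55 0.85 -0.4 0 0 0;0.55 0.85 -0.3 0 0 0;0.55 0.85 0 0 0 0;0.55 0.85 0 0 0 0;0.55 0.85 0 0 0 0", gripper=-0.1)

```text
time_s: 48.15
tcp_pos: [0.5743, -0.0862, 0.3978]
eef_rot: [0.671, 0.742, 0.002, -0.007]
force: [0.1, 0.1, -0.1]
grip_width: 0.454
```

```bash
python3 go.py .695 -.0155 .40 .08
```

```text
t 48.15 pos [ 0.5743 -0.0862  0.3978] yaw_y 0.101 grip 0.454 F [ 0.1  0.1 -0.1] q7 0.04 q [ 0.41  0.44 -0.48  1.31  0.19  1.45  0.04]
now-frame shift units [ 2.91  6.36 -0.12]  turn units [-0.09 -0.15  0.26]
after-turn shift units [ 3.04  6.3  -0.11]
```

Call:
jog_arm(commands="0.4 0.85 -0.1 0 0 0.1;0.4 0.85 -0.1 0 -0.1 0.1;0.4 0.85 -0.1 0 0 0;0.4 0.85 0 0 0 0;0.4 0.85 0 0 0 0;0.4 0.8 0 0 0 0;0.2 0.4 0 0 0 0;0 0 0 0 0 0")

```text
time_s: 48.82
tcp_pos: [0.6828, 0.0051, 0.3956]
eef_rot: [0.664, 0.748, -0.0, -0.014]
force: [-0.4, -0.2, -0.1]
grip_width: 0.448
```

```bash
python3 go.py .696 -.0155 .36 .08
```

```text
t 48.82 pos [0.6828 0.0051 0.3956] yaw_y 0.119 grip 0.448 F [-0.4 -0.2 -0.1] q7 -0.09 q [ 0.17  0.64 -0.47  0.96  0.25  1.61 -0.09]
now-frame shift units [-1.13  0.57  1.75]  turn units [-0.24 -0.25  0.49]
after-turn shift units [-1.08  0.57  1.78]
```

Call:
jog_arm(commands="-0.4 0.3 0.2 -0.1 -0.1 0.2;-0.3 0.2 0.5 -0.1 -0.1 0.2;-0.1 0 0.5 0 0 0.1;0 0 0.3 0 0 0;0 0 0 0 0 0;0 0 0 0 0 0")

```text
time_s: 49.32
tcp_pos: [0.6935, -0.007, 0.3613]
eef_rot: [0.677, 0.736, -0.001, -0.003]
force: [0.2, 0.3, -0.1]
grip_width: 0.451
```

```bash
python3 go.py .696 -.0125 .297 .08; python3 look.py l42 .696 -.0155 .33 40
```

```text
t 49.32 pos [ 0.6935 -0.007   0.3613] yaw_y 0.082 grip 0.451 F [ 0.2  0.3 -0.1] q7 -0.12 q [ 0.18  0.66 -0.45  1.02  0.27  1.52 -0.12]
now-frame shift units [-0.29  0.13  3.21]  turn units [-0.08 -0.04  0.03]
after-turn shift units [-0.28  0.11  3.21]
scene crop origin 189 147 scale 5.0
top crop origin 277 94 scale 5.0
```

View pics/l42.png

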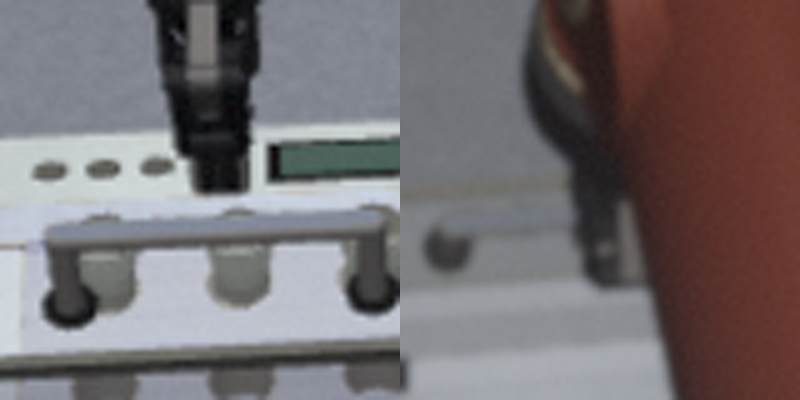

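Call:
jog_arm(commands="-0.1 0.1 0.4 0 0 0;0 0.03 0.6 0 0 0;0 0.03 0.6 0 0 0;0 0.02 0.6 0 0 0;0 0 0.5 0 0 0;0 0 0.3 0 0 0;0 0 0 0 0 0")

```text
time_s: 50.0
tcp_pos: [0.6993, -0.0093, 0.3018]
eef_rot: [0.678, 0.735, 0.002, 0.0]
force: [-0.1, 0.2, -0.6]
grip_width: 0.449
```

```bash
python3 go.py .696 -.0125 .297 .08; python3 look.py l43 .696 -.0155 .33 40
```

```text
t 50.0 pos [ 0.6993 -0.0093  0.3018] yaw_y 0.081 grip 0.449 F [-0.1  0.2 -0.6] q7 -0.14 q [ 0.2   0.69 -0.45  1.13  0.28  1.38 -0.14]
now-frame shift units [-0.15 -0.18  0.24]  turn units [ 0.04 -0.03  0.02]
after-turn shift units [-0.15 -0.18  0.24]
scene crop origin 189 147 scale 5.0
top crop origin 277 94 scale 5.0
```

View pics/l43.png

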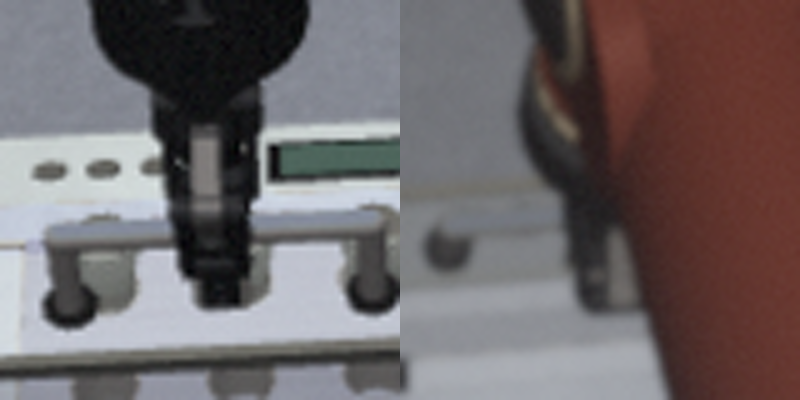

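Straddling the bar. Small correction and grip.

Call:
jog_arm(commands="0 -0.12 0.2 0 0 0;0 0 0 0 0 0;0 0 0 0 0 0")

```text
time_s: 50.35
tcp_pos: [0.6984, -0.009, 0.3013]
eef_rot: [0.678, 0.735, 0.005, 0.002]
force: [-0.7, -0.2, -0.3]
grip_width: 0.448
```

Call:
jog_arm(commands="0 0 0 0 0 0;0 0 0 0 0 0;0 0 0 0 0 0;0 0 0 0 0 0;0 0 0 0 0 0", gripper=-1, force=30)

```text
time_s: 50.77
tcp_pos: [0.6952, -0.0092, 0.3022]
eef_rot: [0.677, 0.736, 0.002, 0.0]
force: [0.5, 0.5, -1.2]
grip_width: 0.123
```

```bash
python3 arc.py -.06
```

```text
t 50.77 theta 1.546 rad 0.2356 lat 0.0091 F [ 0.5  0.5 -1.2] T [-0.05 -0.06  0.1 ] grip 0.123
turn units [ 0.04 -0.02  0.03] q [ 0.2   0.68 -0.45  1.15  0.28  1.37 -0.14]
1.49 [-0.46 -0.72  0.28]
1.43 [ 0.   -0.69 -0.01]
1.37 [ 0.   -0.69  0.03]
1.31 [-0.   -0.68  0.07]
1.25 [-0.   -0.68  0.11]
1.19 [ 0.   -0.67  0.15]
1.13 [-0.   -0.66  0.19]
1.07 [ 0.   -0.65  0.23]
```

```bash
sed -i 's/\[0,0,-.019\]/[0,0,-.013]/; s/hz+q\[1\]-.019/hz+q[1]-.013/' arc.py; python3 arc.py -.06
```

```text
t 50.77 theta 1.549 rad 0.2296 lat 0.0091 F [ 0.5  0.5 -1.2] T [-0.05 -0.06  0.1 ] grip 0.123
turn units [ 0.04 -0.02  0.03] q [ 0.2   0.68 -0.45  1.15  0.28  1.37 -0.14]
1.49 [-0.46 -0.69 -0.02]
1.43 [-0.   -0.69 -0.01]
1.37 [ 0.   -0.69  0.03]
1.31 [ 0.   -0.68  0.07]
1.25 [-0.   -0.68  0.11]
1.19 [-0.   -0.67  0.15]
1.13 [ 0.   -0.66  0.19]
1.07 [-0.   -0.65  0.23]
```

Call:
jog_arm(commands="0 -0.4 0 0 0 0;0 -0.6 0 0 0 0;0 -0.65 0 0 0 0;0 -0.65 0.05 0 0 0;0 -0.65 0.1 0 0 0;0 -0.65 0.15 0 0 0")

```text
time_s: 51.27
tcp_pos: [0.6348, -0.0149, 0.3013]
eef_rot: [0.677, 0.735, 0.015, 0.014]
force: [3.7, -0.4, -2.7]
grip_width: 0.125
```

```bash
python3 arc.py -.06
```

```text
t 51.27 theta 1.283 rad 0.2301 lat 0.0083 F [ 3.7 -0.4 -2.7] T [-0.01 -0.7   0.09] grip 0.125
turn units [ 0.51 -0.01  0.02] q [ 0.26  0.55 -0.47  1.39  0.26  1.22 -0.15]
1.22 [-0.41 -0.69  0.18]
1.16 [-0.   -0.67  0.17]
1.1 [ 0.   -0.65  0.21]
1.04 [-0.   -0.64  0.25]
0.98 [ 0.   -0.63  0.28]
0.92 [-0.   -0.61  0.32]
0.86 [ 0.   -0.59  0.36]
0.8 [ 0.   -0.56  0.39]
```

Call:
jog_arm(commands="0 -0.65 0.15 0.2 0 0;0 -0.65 0.15 0.2 0 0;0 -0.65 0.2 0.2 0 0;0 -0.6 0.25 0.1 0 0;0 -0.6 0.3 0.1 0 0;0 -0.6 0.3 0 0 0")

```text
time_s: 51.77
tcp_pos: [0.5675, -0.0213, 0.28]
eef_rot: [0.677, 0.736, 0.002, 0.003]
force: [2.6, -1.0, -1.7]
grip_width: 0.119
```

```bash
python3 arc.py -.06
```

```text
t 51.77 theta 0.976 rad 0.2304 lat 0.0073 F [ 2.6 -1.  -1.7] T [-0.11 -0.66  0.1 ] grip 0.119
turn units [0.1  0.02 0.03] q [ 0.31  0.47 -0.48  1.59  0.24  1.13 -0.15]
0.92 [-0.36 -0.58  0.39]
0.86 [-0.   -0.58  0.36]
0.8 [-0.   -0.56  0.4 ]
0.74 [ 0.   -0.54  0.43]
0.68 [-0.   -0.51  0.46]
0.62 [ 0.   -0.48  0.49]
0.56 [-0.   -0.45  0.52]
0.5 [-0.   -0.42  0.54]
```

Call:
jog_arm(commands="0 -0.6 0.35 0.1 0 0;0 -0.55 0.35 0.1 0 0;0 -0.55 0.4 0 0 0;0 -0.55 0.4 0 0 0;0 -0.5 0.45 0 0 0;0 -0.5 0.5 0 0 0")

```text
time_s: 52.27
tcp_pos: [0.508, -0.0269, 0.2358]
eef_rot: [0.677, 0.736, 0.004, 0.008]
force: [-1.4, -0.4, 1.2]
grip_width: 0.125
```

```bash
python3 arc.py -.06
```

```text
t 52.27 theta 0.65 rad 0.2297 lat 0.0065 F [-1.4 -0.4  1.2] T [-0.07 -0.12  0.1 ] grip 0.125
turn units [0.21 0.06 0.04] q [ 0.35  0.42 -0.49  1.82  0.24  0.94 -0.16]
0.59 [-0.32 -0.45  0.53]
0.53 [ 0.   -0.44  0.53]
0.47 [-0.   -0.41  0.55]
0.41 [-0.   -0.37  0.58]
0.35 [ 0.   -0.34  0.6 ]
0.29 [-0.   -0.3   0.62]
0.23 [-0.   -0.26  0.63]
0.17 [ 0.   -0.22  0.65]
```

Call:
jog_arm(commands="0 -0.45 0.5 0.1 0 0;0 -0.45 0.5 0.1 0 0;0 -0.4 0.55 0 0 0;0 -0.35 0.55 0 0 0;0 -0.35 0.55 0 0 0;0 -0.3 0.4 0 0 0")

```text
time_s: 52.77
tcp_pos: [0.4659, -0.0309, 0.1759]
eef_rot: [0.676, 0.737, 0.004, 0.009]
force: [4.1, -0.2, -2.8]
grip_width: 0.122
```

```bash
python3 arc.py -.03
```

```text
t 52.77 theta 0.329 rad 0.2292 lat 0.0059 F [ 4.1 -0.2 -2.8] T [-0.06 -0.97  0.03] grip 0.122
turn units [0.23 0.09 0.07] q [ 0.35  0.44 -0.46  2.01  0.29  0.74 -0.21]
0.3 [-0.29 -0.15  0.32]
0.27 [ 0.   -0.14  0.31]
0.24 [-0.   -0.13  0.32]
0.21 [ 0.   -0.12  0.32]
0.18 [-0.   -0.11  0.33]
0.15 [-0.   -0.1   0.33]
0.12 [-0.   -0.09  0.33]
0.09 [ 0.   -0.08  0.33]
```

Call:
jog_arm(commands="0 -0.15 0.3 0.1 0 0;0 -0.14 0.3 0.1 0 0;0 -0.13 0.3 0 0 0;0 -0.12 0.3 0 0 0;0 -0.11 0.3 0 0 0;0 -0.1 0.25 0 0 0")

```text
time_s: 53.27
tcp_pos: [0.4517, -0.0323, 0.1389]
eef_rot: [0.676, 0.737, -0.001, 0.004]
force: [-0.6, 0.3, 0.3]
grip_width: 0.129
```

```bash
python3 arc.py -.02
```

```text
t 53.27 theta 0.156 rad 0.2288 lat 0.0057 F [-0.6  0.3  0.3] T [-0.03 -0.23  0.1 ] grip 0.129
turn units [0.06 0.1  0.08] q [ 0.32  0.48 -0.43  2.08  0.34  0.64 -0.25]
0.14 [-0.28 -0.07  0.22]
0.12 [-0.   -0.06  0.22]
0.1 [ 0.   -0.05  0.22]
0.08 [-0.   -0.05  0.22]
0.06 [ 0.   -0.04  0.22]
0.04 [-0.   -0.04  0.23]
0.02 [ 0.   -0.04  0.23]
-0.0 [-0.   -0.03  0.23]
```

Call:
jog_arm(commands="0 -0.07 0.2 0 0 0;0 -0.06 0.2 0 0 0;0 -0.05 0.2 0 0 0;0 -0.05 0.2 0 0 0;0 -0.04 0.2 0 0 0;0 -0.04 0.2 0 0 0")

```text
time_s: 53.77
tcp_pos: [0.4456, -0.0328, 0.1122]
eef_rot: [0.676, 0.737, -0.0, 0.005]
force: [-1.2, 0.1, -0.1]
grip_width: 0.124
```

```bash
python3 arc.py -.01
```

```text
t 53.77 theta 0.036 rad 0.2288 lat 0.0056 F [-1.2  0.1 -0.1] T [-0.02 -0.12  0.08] grip 0.124
turn units [0.07 0.09 0.08] q [ 0.3   0.52 -0.39  2.12  0.38  0.56 -0.29]
0.03 [-0.28 -0.03  0.11]
0.02 [ 0.   -0.02  0.11]
0.01 [-0.   -0.02  0.11]
-0.0 [ 0.   -0.02  0.11]
-0.01 [ 0.   -0.01  0.11]
-0.02 [-0.   -0.01  0.11]
-0.03 [ 0.   -0.01  0.11]
-0.04 [-0.   -0.01  0.11]
```

Call:
jog_arm(commands="0 -0.03 0.12 0 0 0;0 -0.02 0.12 0 0 0;0 -0.02 0.12 0 0 0;0 -0.02 0.12 0 0 0;0 -0.01 0.12 0 0 0")

```text
time_s: 54.18
tcp_pos: [0.4442, -0.033, 0.1023]
eef_rot: [0.676, 0.737, -0.001, 0.006]
force: [-10.3, 0.5, 35.6]
grip_width: 0.127
```

```bash
python3 arc.py -.01|head -2
```

```text
t 54.18 theta -0.007 rad 0.2287 lat 0.0056 F [-10.3   0.5  35.6] T [-0.11  2.16 -0.02] grip 0.127
turn units [0.08 0.13 0.08] q [ 0.28  0.53 -0.38  2.14  0.4   0.53 -0.3 ]
```

Call:
jog_arm(commands="0 0 0 0 0 0;0 0 0 0 0 0")

```text
time_s: 54.35
tcp_pos: [0.4443, -0.033, 0.1036]
eef_rot: [0.676, 0.737, -0.001, 0.007]
force: [-0.8, -0.9, -1.7]
grip_width: 0.129
```

Call:
jog_arm(commands="0 0 0 0 0 0;0 0 0 0 0 0;0 0 0 0 0 0;0 0 0 0 0 0", gripper=-0.3)

```text
time_s: 54.68
tcp_pos: [0.4449, -0.033, 0.1033]
eef_rot: [0.676, 0.737, -0.001, 0.007]
force: [0.0, -0.4, 0.8]
grip_width: 0.349
```

```bash
python3 go.py .4442 -.033 .25 .08; python3 look.py l44 .45 -.033 .11 40
```

```text
t 54.68 pos [ 0.4449 -0.033   0.1033] yaw_y 0.085 grip 0.349 F [ 0.  -0.4  0.8] q7 -0.3 q [ 0.28  0.53 -0.38  2.14  0.4   0.53 -0.3 ]
now-frame shift units [-0.08  0.03 -7.34]  turn units [0.11 0.14 0.07]
after-turn shift units [ 0.   -0.04 -7.34]
scene crop origin 196 132 scale 5.0
top crop origin 276 215 scale 5.0
```

View pics/l44.png

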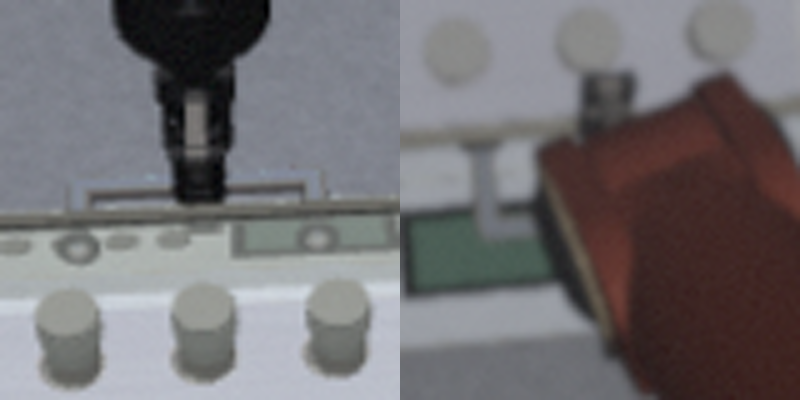

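Shut with the fingers free of the bar. Retract straight up.

Call:
jog_arm(commands="0 0 -0.3 0 0 0;0 0 -0.5 0 0 0;0 0 -0.7 0 0 0;0 0 -0.8 0 0 0;0 0 -0.9 0 0 0;0 0 -0.9 0 0 0;0 0 -0.9 0 0 0;0 0 -0.5 0 0 0")

```text
time_s: 55.45
tcp_pos: [0.4414, -0.0314, 0.2174]
eef_rot: [0.676, 0.737, -0.003, 0.003]
force: [0.6, 0.1, -0.2]
grip_width: 0.348
```

Call:
jog_arm(commands="-1 0 -0.5 0 0 0;-1 0 -0.5 0 0 0;-1 0 0 0 0 0;-1 0 0 0 0 0;-1 0 0 0 0 0;-1 0 0 0 0 0;-0.6 0 0 0 0 0;0 0 0 0 0 0")

```text
time_s: 56.12
tcp_pos: [0.4548, -0.1662, 0.2471]
eef_rot: [0.674, 0.739, -0.0, 0.008]
force: [0.1, 1.1, -0.1]
grip_width: 0.351
```

Call:
jog_arm(commands="-1 -0.2 0 0 0 0;-1 -0.2 0 0 0 0;-1 -0.2 0 0 0 0;-1 -0.2 0 0 0 0;-0.5 0 0 0 0 0;0 0 0 0 0 0")

```text
time_s: 56.62
tcp_pos: [0.4472, -0.2541, 0.2491]
eef_rot: [0.671, 0.742, 0.002, 0.006]
force: [-1.0, 0.5, -0.0]
grip_width: 0.354
```

```bash
python3 go.py .4442 -.033 .25 .08; python3 - <<'E'
from h import *
c=cam('top');s=cam('scene'); save(s,'s50.png'); save(c,'t50.png')
a=cv2.resize(s['img'][150:270,90:410],(800,300),interpolation=cv2.INTER_CUBIC); b=cv2.resize(c['img'][135:295,140:460],(600,300),interpolation=cv2.INTER_CUBIC)
o=np.zeros((600,800,3),np.uint8); o[:300]=a; o[300:,:600]=b; cv2.imwrite('pics/fin.png',o[:,:,::-1])
E
```

```text
t 56.62 pos [ 0.4472 -0.2541  0.2491] yaw_y 0.1 grip 0.354 F [-1.   0.5 -0. ] q7 0.36 q [ 0.79  0.41 -0.45  1.79  0.21  0.98  0.36]
now-frame shift units [11.02  0.96 -0.11]  turn units [0.14 0.09 0.25]
after-turn shift units [11.03  0.73 -0.05]
```

View pics/fin.png

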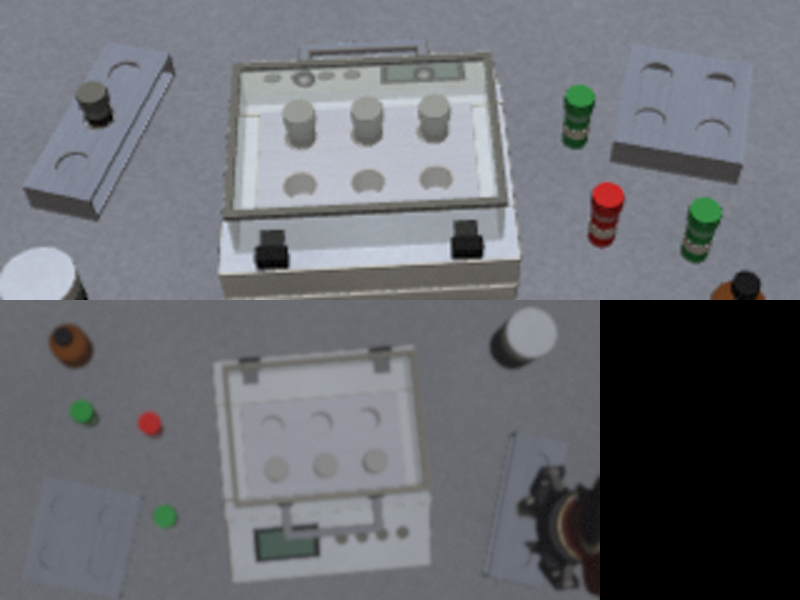

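```bash
python3 -c "
from station import manip
print(manip.hand_in())"
```

```text
the job is handed in; nothing more can be done
None
```

The changeover is done and handed in at about 57 s on the robot's clock.

- **Hood open:** I gripped the grab bar and swung the hood up to its stop, where it stayed open by itself.
- **Finished vial:** Only one was there, in bore 3 at the back. It now stands in the middle ring of the long rack. It sat tilted in the grip, so I tilted the tool to straighten it before lowering. Both cameras agree to about 1.5 mm on its cap at the fully seated height of 79 mm.
- **Fresh vials:** All three stand in the front bores 0, 1 and 2. Each one met the bottom of its bore with 10–14 N, and the cap positions matched the expected ones in the top view.
- **Hood shut:** I lowered it in the grip, slowing near the end. The arm was still pressing when it met the deck, so the wrist read about 36 N there, and I relaxed it before letting go.

The carrier moved about 3 cm by itself before I picked up the third vial. I located it again for that pick and left it where it stood.

The last pictures show the hood shut with the three vials under it and one vial upright in the rack. The carrier is empty, the gripper is clear of everything, and the look-alikes, jar and bottle appear unmoved. I did not check the spatula in that last close-up; it looked in place in the full view before the hood was closed.

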